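# Find the full tin by lifting and press it home in the display sleeve

## Robot

A 6-joint arm with a two-finger parallel gripper is mounted at the origin on the work surface. World frame = base frame: x ahead of the robot, y to its left, z up, the work surface at z = 0. Lengths are in m, angles in rad, forces in N, time in s.
With the tool pointing down it reaches from about 0.35 to 0.85 m from the base axis. Payload 8.1 kg.
Tool frame: the origin (TCP) lies at the centre of the arm's flange, where the gripper is bolted on; the fingertips stand 186 mm ahead of it and the grasp point (between the pads) lies 167 mm ahead of it; z points along the fingers, x is the direction in which the jaws open and shut, and the axes are right-handed (so a half turn about z gives the same grasp; the last joint's range is limited). The gripper opens to 93 mm and grips with 3 to 60 N. Pads are 15 mm wide; open, the fingers measure 128 mm over their backs; the gripper's body (75 mm by 188 mm) begins 65 mm behind the grasp point.
Start: joints at [1.09, 0.13, 1.488, -0, 1.523, -0.085], TCP at [0.231, 0.554, 0.405] pointing down, gripper open.
Joint ranges: [-2.96, 2.96], [-0.89, 2.26], [0.02, 2.5], [-1.34, 4.48], [0, 2.73], [-2.66, 2.66]. Speed limits (rad/s): [2.39, 2.39, 2.79, 3.14, 3.14, 3.14].

## Interface

Orientations are given as a unit quaternion [x, y, z, w].
In Python, from plant import bot gives the robot as it stands.
- The arm moves only by the tool arm_command, never from a script. Its argument "motion" is a list of rows, each an object of numbers: "dx", "dy", "dz": the shift along the tool's x, y, z in mm; "yaw": the turn about the tool's z in rad; "jaw": the finger opening in mm, from 0 to 93. In form: [{"dx": .., "dy": .., "dz": .., "yaw": .., "jaw": ..}, ...]. A call has 1 to 5 rows; each row shifts and turns the pose as measured when the row begins, along the tool's axes as they then stand; what a row does not reach is not made up. A row lasts 1/8 s, in which the tool goes at most 62.5 mm and 10.7 degrees, less where a joint would pass 70% of its speed; a pose out of reach is approached as far as the arm can. A call with a gripper value outside its range is refused whole. The fingers move at their own pace and stop on an object; "grip_force" is the grip in N (left out, the last holds). Time passes only in rows, so rows that do not move let the fingers close. It gives the time, the measured TCP pose, the force and the opening at its end, in the units of the state.
- bot.observe(): the state, without advancing time (a new reading comes with each control period).
- bot.read_camera(name): name is "scene" or "top" or "wrist"; returns a dict with "image" (384x512x3 uint8, red, green, blue), "camera_matrix" (3x3 intrinsics, pixels), "rvec" (rotation vector, rad) and "tvec" (3), from world to camera coordinates, as OpenCV has them. Camera axes: x right, y down, z forward; pixel columns grow to the right and rows downward; lengths in m; the calibration is good to about 2 mm. A picture is of the moment at which its call begins. There is no depth.
- bot.job_done(): hands the job in, once; it reports no verdict.
The state is a dict: "time_s": time; "joint_pos": joint angles; "qd": joint speeds; "joint_torque": joint torques, N m; "eef_pos": TCP position; "orientation": TCP orientation; "wrist_force": force on the tool from outside, world axes, zero at the start; "torque": the same for the moment, N m; "finger_gap": finger opening in m.
Only numpy, scipy, OpenCV 4.12 (cv2) and the standard library are available. Lean on these libraries where they do the work, as an engineer would, in place of code of your own. Each camera call takes 0.05 s, during which the arm holds its last target.

## Task

One of the two identical closed tins on the farm-shop counter is clearly fuller: lift first the one on the robot's left clear of the counter, then the one on its right, to feel which is heavier. Leave the lighter one standing where it was, and press the heavier one upright down into the sprung display sleeve until it bottoms on the floor inside, then let go. Never drop a tin or push it into the sleeve harder than about 30 N, and leave the jars and the tomato punnet where they are.

Things in the scene. Friction and masses are not known exactly. Their poses are not given: they have to be found in the camera images.
- tin_left: the tin on the robot's left (+y): closed square tin of bare metal with a blank paper band, 58 x 58 mm plain body up to 110 mm, then a 52 mm square lid to 120 mm. Origin: centre of its underside; z up, x and y square to its sides. Outwardly the same as tin_right; either may be the heavier, by 100 g or more (both 0.25 to 0.65 kg, their contents low down)
- tin_right: the tin on the robot's right (-y), same sizes and origin as tin_left
- sleeve: fixed open-topped wooden sleeve for one tin, 105 x 82 mm outside. Origin: on the counter under the pocket's middle; z up, x and y square to its walls. Inner wall faces at y = +-31 mm; at +x and -x stand two opposed sprung plates that clamp the tin and hold it by friction wherever it is let go. A tin goes in upright and centred, sides square to the walls (any quarter turn)
- sleeve_mouth (a point): pocket's middle at the top of the two steel lips (y sides, flaring 0.5 rad over 15 mm, 7 mm wider each side), 76 mm above the counter. Plates: rubber faces at x = +-25 mm, 22 to 50 mm up, ramps above reach +-33 mm at 77 mm up; a tin pushes each back 4 mm (300 N/m, 4.4 N preload). Ramps and then rubbing resist the way down with up to about 14 N; only the floor stops it firmly
- riser: fixed foot of the sleeve's adjustable false floor, inside the sleeve; origin on the counter at the pocket's middle, axes as the sleeve's. The wooden floor it carries (44 x 56 mm) stands somewhere between 18 and 42 mm above the counter, set anew each time, not measured. It is sprung: it gives 3 mm under 0.5 to 4 N, then stops firmly; that stop is the bottom
- jar_tall: bystander: closed preserve jar, diameter 68 mm, 95 mm tall, origin centre of its underside
- jar_low: bystander: closed preserve jar, diameter 76 mm, 70 mm tall, origin centre of its underside
- punnet: bystander: open cardboard punnet with small tomatoes, 110 x 150 mm, 45 mm tall, origin centre of its underside
- table: the wooden counter everything stands on, its top at height 0

How it is judged:
On the way, in this order (a step that is already met when the one before it is completed fails the run):
1. the left tin is lifted clear of the counter in the fingers (height (world z) of tin_left above 0.01 m and contact force between tin_left and the fingers above 1 N), for 0.2 s.
2. after that the right tin is lifted clear of the counter in the fingers (height (world z) of tin_right above 0.01 m and contact force between tin_right and the fingers above 1 N), for 0.2 s.
At the end, for the whole second after the job is handed in: The heavier tin bears on the sleeve's sprung floor with 0.8 N or more (within about 2.5 mm of the bottom), within 6 mm of the pocket's middle, 0.08 rad of upright; the lighter (under 4 N on the counter) stands upright within 30 mm of its start; both at rest (((contact force between tin_left and riser above 0.8 N and horizontal distance between tin_left and sleeve below 0.006 m and angle between tin_left's own z axis and vertical below 0.08 rad and contact force between tin_right and table between 1 and 4 N and distance of tin_right from where it was at the start of the episode below 0.03 m and angle between tin_right's own z axis and vertical below 0.05 rad) or (contact force between tin_right and riser above 0.8 N and horizontal distance between tin_right and sleeve below 0.006 m and angle between tin_right's own z axis and vertical below 0.08 rad and contact force between tin_left and table between 1 and 4 N and distance of tin_left from where it was at the start of the episode below 0.03 m and angle between tin_left's own z axis and vertical below 0.05 rad)) and linear speed of each of tin_left, tin_right below 0.02 m/s); the robot touches nothing.
It fails at once if a tin is pushed into the sleeve or onto its floor with more than 35 N (contact force between any of tin_left, tin_right and sleeve above 35 N or contact force between any of tin_left, tin_right and riser above 35 N).
It fails at once if a tin is dropped (moves faster than 0.25 m/s with no finger on it) ((linear speed of tin_left above 0.25 m/s and contact force between tin_left and the fingers below 0.05 N) or (linear speed of tin_right above 0.25 m/s and contact force between tin_right and the fingers below 0.05 N)).
It fails at once if a bystander is moved more than 20 mm (distance of any of jar_tall, jar_low, punnet from where it was at the start of the episode above 0.02 m).
It also fails if it takes over 72 s, if anything falls off the work surface, if the arm or the gripper's body presses on something with over 40 N, if the wrist force passes 120 N, or if a joint passes its speed limit or range.

## Working session

There is one attempt and no reset: what is moved stays moved. The work goes in short steps, Python scripts to look and compute and a tool call to move; the robot and the scene stay as the last step left them, time stands still between calls to the robot, and variables do not carry over. Pictures are saved under pics/ and viewed, and the job is handed in when it is done.

Besides the shell and the picture viewer there is one more tool, called as name(argument=value, ...), one argument or row to a line, values as JSON. arm_command: Moves the arm, as the interface text tells. Its arguments: {"type":"object","properties":{"motion":{"type":"array","items":{"type":"object","properties":{"dx":{"type":"number"},"dy":{"type":"number"},"dz":{"type":"number"},"yaw":{"type":"number"},"jaw":{"type":"number"}}}},"grip_force":{"type":"number"}},"required":["motion"]}

```bash
ls; mkdir -p pics
python3 - <<'E'
from plant import bot
import cv2,pickle
s=bot.observe();print(s)
d={}
for n in("scene","top"):
    c=bot.read_camera(n);d[n]=c
    cv2.imwrite(f"pics/{n}0.png",c["image"][:,:,::-1]);print(n,c["camera_matrix"],c["rvec"],c["tvec"])
pickle.dump(d,open("c0.pkl","wb"))
E
```

```text
pics
{'time_s': 0.0, 'joint_pos': array([ 1.08960622e+00,  1.31172028e-01,  1.48926714e+00,  3.30084750e-06,
        1.52297728e+00, -8.54070275e-02]), 'qd': array([-0.00041844, -0.00048718,  0.00107959, -0.00064436,  0.00121209,
       -0.00102033]), 'joint_torque': array([-1.22044865e-03, -5.59834063e+01, -4.91766465e+01,  7.67574599e-02,
        3.52710800e-02, -8.87598389e-05]), 'eef_pos': array([0.23119843, 0.55342737, 0.4036873 ]), 'orientation': array([ 8.32325009e-01,  5.54287152e-01, -8.00139991e-04,  4.37421755e-04]), 'wrist_force': array([-0.32465465,  0.06456522, -0.06721766]), 'torque': array([-0.00278061,  0.00926207, -0.01541305]), 'finger_gap': 0.09271520935615589}
scene [[481.25927742   0.         249.69437046]
 [  0.         481.25927742 186.36015968]
 [  0.           0.           1.        ]] [ 0.80842424  2.61961939 -0.99338109] [ 0.50224242 -0.202497    1.53417049]
top [[442.5586763    0.         255.56952071]
 [  0.         442.5586763  194.84777487]
 [  0.           0.           1.        ]] [ 2.16434633 -2.17438321  0.17496584] [-0.01840035  0.63342396  0.98929769]
```

View pics/scene0.png

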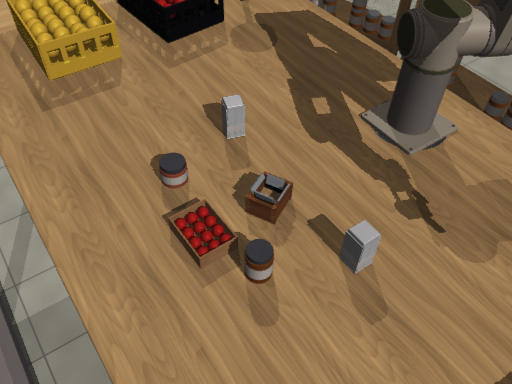

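View pics/top0.png

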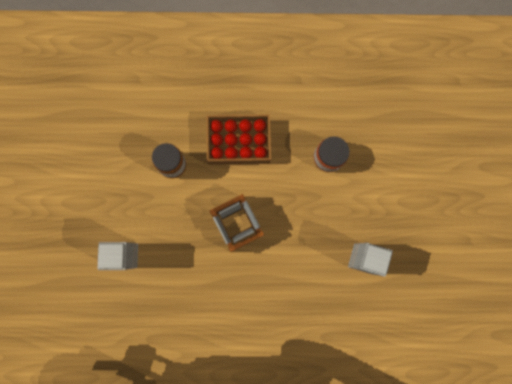

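The scene view shows both tins, the sleeve, jars and punnet. In the top view the left tin (+y) is at about (112,256), the right tin at about (376,260), and the sleeve at about (236,222). Next I zoom in on those three.

Run:
```python
import cv2,pickle,numpy as np
d=pickle.load(open("c0.pkl","rb"))
im=d["top"]["image"][:,:,::-1]
cr=[im[226:286,85:145],im[192:252,206:266],im[230:290,342:402]]
o=np.hstack([cv2.resize(c,(260,260),interpolation=cv2.INTER_CUBIC) for c in cr])
im=d["scene"]["image"][:,:,::-1]
cr=[im[210:280,330:400],im[162:232,235:305],im[85:155,200:270]]
o=np.vstack([o,np.hstack([cv2.resize(c,(260,260),interpolation=cv2.INTER_CUBIC) for c in cr])])
cv2.imwrite("pics/z.png",o)
```

```text
(no output)
```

View pics/z.png

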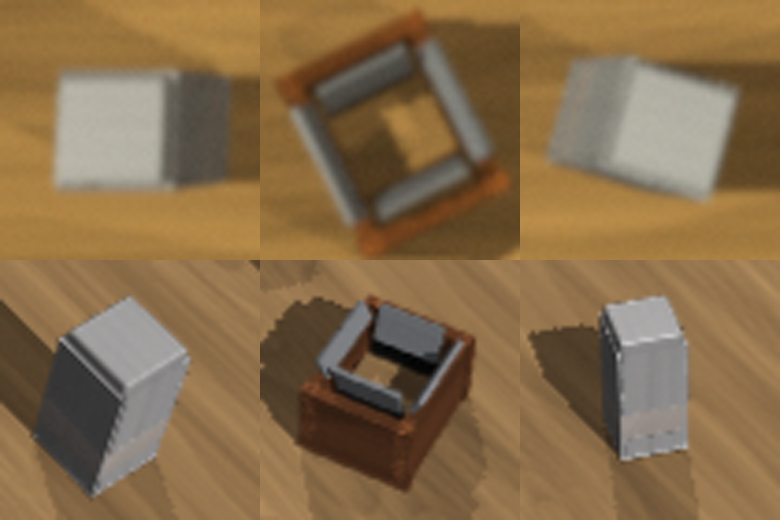

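```bash
cat > h.py <<'E'
import numpy as np,cv2,math
from scipy.spatial.transform import Rotation as R
def ray(c,uv,z):
    K,t=c["camera_matrix"],np.array(c["tvec"]).ravel()
    M=cv2.Rodrigues(np.array(c["rvec"]))[0]
    p=np.linalg.inv(K)@np.r_[uv,1.]
    o=-M.T@t; d=M.T@p
    return o+d*(z-o[2])/d[2]
def proj(c,P):
    return cv2.projectPoints(np.array(P,float).reshape(-1,3),np.array(c["rvec"]),np.array(c["tvec"]),c["camera_matrix"],None)[0][:,0]
def rect_at(c,mask,z):
    cs=cv2.findContours(mask,cv2.RETR_EXTERNAL,cv2.CHAIN_APPROX_NONE)[0]
    k=max(cs,key=cv2.contourArea)[:,0].astype(float)
    P=np.array([ray(c,u,z)[:2] for u in k])
    return cv2.minAreaRect((P*1000).astype(np.float32)),k
E
python3 - <<'E'
from h import *
import pickle
d=pickle.load(open("c0.pkl","rb"))
c=d["top"];im=c["image"]
hsv=cv2.cvtColor(im,cv2.COLOR_RGB2HSV)
for n,(x0,x1,y0,y1) in dict(L=(85,145,226,286),R=(342,402,230,290)).items():
    m=np.zeros(im.shape[:2],np.uint8)
    s=(hsv[...,1]<50)&(hsv[...,2]>168)
    m[y0:y1,x0:x1]=s[y0:y1,x0:x1]
    m=cv2.morphologyEx(m,cv2.MORPH_OPEN,np.ones((3,3)))
    r,k=rect_at(c,m,.12);print(n,r,m.sum(),k.min(0),k.max(0))
    mo=cv2.moments(m,True); print(ray(c,(mo["m10"]/mo["m00"],mo["m01"]/mo["m00"]),.12))
# sleeve
m=np.zeros(im.shape[:2],np.uint8)
s=(hsv[...,0]<13)&(hsv[...,1]>130)
m[192:252,206:270]=s[192:252,206:270]
cs=cv2.findContours(m,cv2.RETR_EXTERNAL,cv2.CHAIN_APPROX_NONE)[0]
for k in cs:
    if cv2.contourArea(k)>8:
        P=np.array([ray(c,u,.07)[:2]*1000 for u in k[:,0].astype(float)],np.float32)
        print("wood",cv2.minAreaRect(P),k[:,0].mean(0))
allp=np.vstack([k[:,0] for k in cs if cv2.contourArea(k)>8]).astype(float)
P=np.array([ray(c,u,.07)[:2]*1000 for u in allp],np.float32);print(cv2.minAreaRect(P))
g=(hsv[...,1]<70)&(hsv[...,2]>60)
m[:]=0;m[192:252,206:266]=g[192:252,206:266]
for k in cv2.findContours(m,cv2.RETR_EXTERNAL,cv2.CHAIN_APPROX_NONE)[0]:
    if len(k)>8:
        P=np.array([ray(c,u,.076)[:2]*1000 for u in k[:,0].astype(float)],np.float32)
        print("grey",cv2.minAreaRect(P),k[:,0].mean(0))
E
```

```text
L ((495.11895751953125, 287.4210205078125), (47.84621047973633, 45.522647857666016), 89.64762878417969) 512 [ 98. 245.] [121. 267.]
[0.49568606 0.28771882 0.12      ]
R ((483.82598876953125, -275.2779235839844), (47.47710418701172, 45.83342742919922), 71.2761001586914) 476 [364. 247.] [389. 272.]
[ 0.48398982 -0.27530177  0.12      ]Traceback (most recent call last):
  File "<stdin>", line 22, in <module>
    return _nx.concatenate(arrs, 0, dtype=dtype, casting=casting)
           ~~~~~~~~~~~~~~~^^^^^^^^^^^^^^^^^^^^^^^^^^^^^^^^^^^^^^^
ValueError: need at least one array to concatenate
```

Left tin comes out at (0.496, 0.288), square to the world axes. Right tin comes out at (0.484, −0.275), with an edge at 71°. Measured lid size is about 47 mm plus the mask edge, against 52 mm, so it's plausible. Next: the sleeve colours, and a planning helper.

```bash
cat >> h.py <<'E'
def plan(s,xyz,ang,step=50,ystep=.17,n=None):
    """rows (tool axes, mm/rad) from state s to TCP xyz, tool-x world angle ang"""
    p=np.array(s["eef_pos"]);q=R.from_quat(s["orientation"]);M=q.as_matrix()
    a=math.atan2(M[1,0],M[0,0]); 
    dy=-(ang-a); dy=(dy+math.pi/2)%math.pi-math.pi/2
    D=np.array(xyz)-p
    N=n or max(1,math.ceil(np.linalg.norm(D)*1000/step),math.ceil(abs(dy)/ystep))
    print("tilt",np.round(M[:,2],4),"ang",round(math.degrees(a),2),"gap",round(s["finger_gap"]*1000,1),"t",s["time_s"],"F",np.round(s["wrist_force"],2))
    for i in range(N):
        Mi=M@R.from_rotvec([0,0,dy*i/N]).as_matrix()
        print(np.round(Mi.T@D*1000/N,1),round(dy/N,3))
E
python3 - <<'E'
from h import *
from plant import bot
import pickle
s=bot.observe()
plan(s,[.4957,.2877,.38],math.pi/2)
d=pickle.load(open("c0.pkl","rb"))
im=d["top"]["image"];hsv=cv2.cvtColor(im,cv2.COLOR_RGB2HSV)
for (u,v) in [(206+75//4,192+80//4),(224,210),(230,204),(245,214),(248,241),(258,233),(215,225),(250,232),(262,250)]:
    print(u,v,im[v,u],hsv[v,u])
E
```

```text
tilt [-8.0e-04 -1.5e-03 -1.0e+00] ang 67.32 gap 92.9 t 0.1 F [ 0.45 -0.97  0.  ]
[-17.9  43.3   3. ] -0.049
[-20.   42.4   3. ] -0.049
[-22.1  41.3   3. ] -0.049
[-24.1  40.2   3. ] -0.049
[-26.1  38.9   3. ] -0.049
[-28.   37.6   3. ] -0.049
[-29.8  36.2   3. ] -0.049
[-31.5  34.7   3. ] -0.049
224 212 [84 82 75] [23 27 84]
224 210 [104 100  92] [ 20  29 104]
230 204 [87 53 28] [ 13 173  87]
245 214 [121  91  51] [ 17 148 121]
248 241 [112  66  28] [ 14 191 112]
258 233 [110  64  25] [ 14 197 110]
215 225 [140 111  66] [ 18 135 140]
250 232 [115 113 106] [ 23  20 115]
262 250 [124  91  48] [ 17 156 124]
```

arm_command(
  motion=[
    {"dx": -18,"dy": 43.5,"dz": 3,"yaw": -0.05,"jaw": 93},
    {"dx": -20,"dy": 42.5,"dz": 3,"yaw": -0.05,"jaw": 93},
    {"dx": -22,"dy": 41.5,"dz": 3,"yaw": -0.05,"jaw": 93},
    {"dx": -24,"dy": 40,"dz": 3,"yaw": -0.05,"jaw": 93},
    {"dx": -26,"dy": 39,"dz": 3,"yaw": -0.05,"jaw": 93},
  ],
  grip_force=50,
)

```text
time_s: 0.72
eef_pos: [0.3992, 0.3854, 0.3859]
orientation: [0.752, 0.659, -0.003, 0.0]
wrist_force: [1.0, 0.4, -0.7]
finger_gap: 0.0931
```

Run:
```python
from h import *
from plant import bot
plan(bot.observe(),[.4957,.2877,.38],math.pi/2,step=60)
```

```text
tilt [-0.0036 -0.0038 -1.    ] ang 82.46 gap 93.1 t 0.725 F [ 1.04  0.37 -0.7 ]
[-28.   36.2   2. ] -0.044
[-29.6  34.9   2. ] -0.044
[-31.1  33.6   2. ] -0.044
```

arm_command(
  motion=[
    {"dx": -28,"dy": 36,"dz": 2,"yaw": -0.044,"jaw": 93},
    {"dx": -29.5,"dy": 35,"dz": 2,"yaw": -0.044,"jaw": 93},
    {"dx": -31,"dy": 33.5,"dz": 2,"yaw": -0.044,"jaw": 93},
    {"dx": 0,"dy": 0,"dz": 0,"yaw": 0,"jaw": 93},
    {"dx": 0,"dy": 0,"dz": 0,"yaw": 0,"jaw": 93},
  ],
)

```text
time_s: 1.35
eef_pos: [0.4995, 0.2818, 0.3769]
orientation: [0.707, 0.707, -0.005, -0.001]
wrist_force: [-0.5, 0.3, 0.3]
finger_gap: 0.0927
```

Run:
```python
from h import *
from plant import bot
import pickle
plan(bot.observe(),[.4957,.2877,.262],math.pi/2,step=60)
c=bot.read_camera("wrist");pickle.dump(c,open("w1.pkl","wb"))
cv2.imwrite("pics/w1.png",c["image"][:,:,::-1])
print(proj(c,[[.4957,.2877,.12]]+[[.4957+a*.026,.2877+b*.026,.12] for a in(1,-1) for b in(1,-1)]))
```

```text
tilt [-0.0075 -0.0057 -1.    ] ang 90.03 gap 92.7 t 1.35 F [-0.46  0.3   0.32]
[ 3.3 -1.5 57.4] 0.0
[ 3.3 -1.5 57.4] 0.0
[[260.11670134 199.70889233]
 [288.75886697 227.21493386]
 [231.05551499 227.0879521 ]
 [290.96284591 170.64819172]
 [229.78321519 170.57861846]]
```

View pics/w1.png

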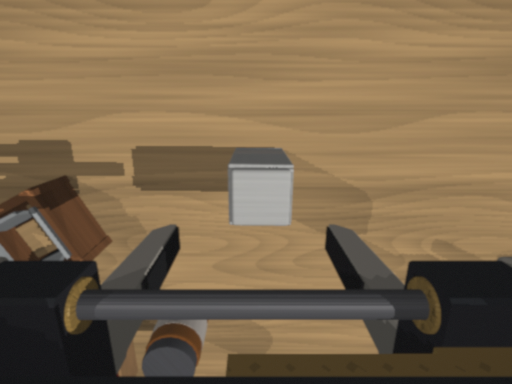

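The wrist view shows the lid at about (260,195), and the top-view estimate predicts (260,200). I'll measure it exactly.

Run:
```python
from h import *
import pickle
c=pickle.load(open("w1.pkl","rb"));im=c["image"]
cv2.imwrite("pics/w1z.png",cv2.resize(im[140:240,210:310,::-1],(600,600),interpolation=cv2.INTER_NEAREST))
hsv=cv2.cvtColor(im,cv2.COLOR_RGB2HSV)
m=np.zeros(im.shape[:2],np.uint8);s=(hsv[...,1]<50)&(hsv[...,2]>165)
m[140:240,210:310]=s[140:240,210:310];m=cv2.morphologyEx(m,cv2.MORPH_OPEN,np.ones((3,3)))
r,k=rect_at(c,m,.12);print(r,k.min(0),k.max(0))
print("cam pos",-cv2.Rodrigues(c["rvec"])[0].T@c["tvec"])
print(im[200,220:235].tolist(),im[155:170,260].tolist())
```

```text
((494.7324523925781, 289.03076171875), (45.91743469238281, 48.608787536621094), 0.06929147988557816) [234. 173.] [290. 223.]
cam pos [0.4181444  0.28205072 0.35824809]
[[165, 135, 94], [166, 135, 94], [166, 135, 95], [165, 135, 94], [166, 136, 95], [167, 137, 96], [165, 136, 96], [159, 133, 97], [139, 122, 101], [116, 111, 104], [107, 106, 104], [113, 112, 110], [132, 131, 128], [152, 152, 149], [166, 166, 162]] [[83, 83, 82], [83, 83, 81], [83, 83, 82], [83, 83, 81], [82, 83, 81], [83, 83, 81], [83, 83, 81], [84, 84, 82], [94, 94, 92], [126, 125, 123], [158, 157, 154], [160, 159, 156], [134, 133, 130], [102, 101, 99], [105, 105, 103]]
```

View pics/w1z.png

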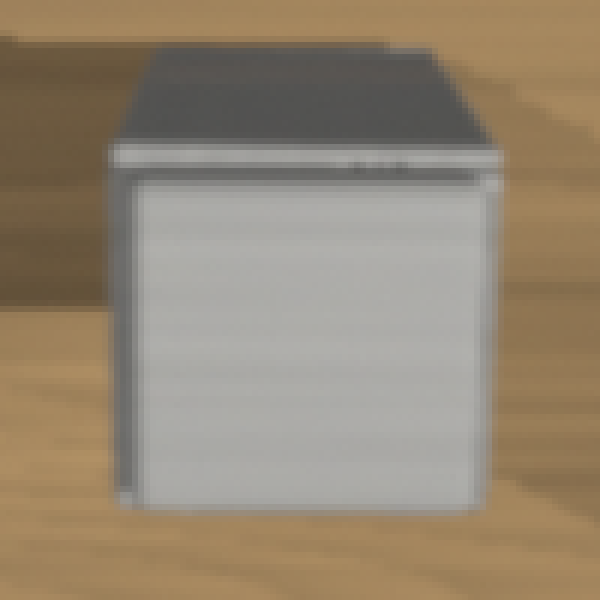

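The lid fits at (0.495, 0.2885), within 2 mm of the top-view estimate. Now I descend in slower rows, aiming the grasp point itself.

```bash
cat >> h.py <<'E'
def gp(s,g,ang,**k):
    z=R.from_quat(s["orientation"]).as_matrix()[:,2]
    print("grasp pt",np.round(np.array(s["eef_pos"])+.167*z,4))
    plan(s,np.array(g)-.167*z,ang,**k)
E
python3 - <<'E'
from h import *
from plant import bot
gp(bot.observe(),[.495,.2885,.094],math.pi/2,step=30)
E
```

```text
grasp pt [0.4981 0.281  0.2099]
tilt [-0.0074 -0.006  -1.    ] ang 90.06 gap 92.9 t 1.4 F [-0.35  0.38  0.75]
[ 2.1 -0.6 29. ] 0.0
[ 2.1 -0.6 29. ] 0.0
[ 2.1 -0.6 29. ] 0.0
[ 2.1 -0.6 29. ] 0.0
```

arm_command(
  motion=[
    {"dx": 4,"dy": -1,"dz": 29,"jaw": 93},
    {"dx": 3,"dy": -1,"dz": 29,"jaw": 93},
    {"dx": 1.5,"dy": -1,"dz": 29,"jaw": 93},
    {"dx": 0,"dy": 0,"dz": 25,"jaw": 93},
    {"dx": 0,"dy": 0,"dz": 0,"jaw": 93},
  ],
)

```text
validation failed for argument at $.mo...
```

Run:
```python
from h import *
from plant import bot
gp(bot.observe(),[.495,.2885,.094],math.pi/2,step=30)
```

```text
grasp pt [0.4981 0.281  0.2099]
tilt [-0.0074 -0.006  -1.    ] ang 90.06 gap 92.9 t 1.4 F [-0.35  0.38  0.75]
[ 2.1 -0.6 29. ] 0.0
[ 2.1 -0.6 29. ] 0.0
[ 2.1 -0.6 29. ] 0.0
[ 2.1 -0.6 29. ] 0.0
```

All fields seem to be required, so I'm adding yaw.

arm_command(
  motion=[
    {"dx": 4,"dy": -1,"dz": 29,"yaw": 0,"jaw": 93},
    {"dx": 3,"dy": -1,"dz": 29,"yaw": 0,"jaw": 93},
    {"dx": 1.5,"dy": -1,"dz": 29,"yaw": 0,"jaw": 93},
    {"dx": 0,"dy": 0,"dz": 25,"yaw": 0,"jaw": 93},
    {"dx": 0,"dy": 0,"dz": 0,"yaw": 0,"jaw": 93},
  ],
)

```text
time_s: 2.02
eef_pos: [0.4912, 0.2959, 0.2631]
orientation: [0.704, 0.71, -0.004, -0.001]
wrist_force: [0.1, -0.3, 0.7]
finger_gap: 0.0933
```

Run:
```python
from h import *
from plant import bot
gp(bot.observe(),[.495,.2885,.094],math.pi/2,step=30)
```

```text
grasp pt [0.4902 0.2952 0.0961]
tilt [-0.0062 -0.0043 -1.    ] ang 90.46 gap 93.3 t 2.025 F [ 0.06 -0.34  0.74]
[-6.7  4.8  2.1] 0.008
```

arm_command(
  motion=[
    {"dx": -6.5,"dy": 4.8,"dz": 2,"yaw": 0.008,"jaw": 93},
    {"dx": 0,"dy": 0,"dz": 0,"yaw": 0,"jaw": 93},
  ],
)

```text
time_s: 2.28
eef_pos: [0.4964, 0.2904, 0.2634]
orientation: [0.707, 0.708, -0.002, -0.0]
wrist_force: [0.3, -0.1, 0.3]
finger_gap: 0.0933
```

Run:
```python
from h import *
from plant import bot
gp(bot.observe(),[.495,.2885,.094],math.pi/2,step=30)
```

```text
grasp pt [0.4958 0.2898 0.0964]
tilt [-0.0037 -0.0031 -1.    ] ang 90.07 gap 93.3 t 2.275 F [ 0.32 -0.13  0.33]
[-1.3 -0.8  2.4] 0.001
```

arm_command(
  motion=[
    {"dx": -1.3,"dy": -0.8,"dz": 3,"yaw": 0,"jaw": 93},
    {"dx": 0,"dy": 0,"dz": 1.5,"yaw": 0,"jaw": 70},
    {"dx": 0,"dy": 0,"dz": 0,"yaw": 0,"jaw": 50},
    {"dx": 0,"dy": 0,"dz": 0,"yaw": 0,"jaw": 50},
    {"dx": 0,"dy": 0,"dz": 0,"yaw": 0,"jaw": 50},
  ],
  grip_force=50,
)

```text
time_s: 2.9
eef_pos: [0.4965, 0.289, 0.2611]
orientation: [0.707, 0.707, -0.001, 0.0]
wrist_force: [0.4, 0.6, -3.0]
finger_gap: 0.0577
```

Run:
```python
from h import *
from plant import bot
gp(bot.observe(),[.495,.2885,.094],math.pi/2,step=30)
```

```text
grasp pt [0.4965 0.2888 0.0941]
tilt [-2.0e-04 -1.6e-03 -1.0e+00] ang 90.03 gap 57.7 t 2.9 F [ 0.41  0.57 -3.02]
[-0.3 -1.5  0.1] 0.0
```

arm_command(
  motion=[
    {"dx": 0,"dy": 0,"dz": -8,"yaw": 0,"jaw": 50},
    {"dx": 0,"dy": 0,"dz": -10,"yaw": 0,"jaw": 50},
    {"dx": 0,"dy": 0,"dz": -10,"yaw": 0,"jaw": 50},
    {"dx": 0,"dy": 0,"dz": 0,"yaw": 0,"jaw": 50},
    {"dx": 0,"dy": 0,"dz": 0,"yaw": 0,"jaw": 50},
  ],
)

```text
time_s: 3.52
eef_pos: [0.4962, 0.289, 0.2907]
orientation: [0.707, 0.707, -0.001, 0.0]
wrist_force: [-0.1, 0.3, -3.5]
finger_gap: 0.0578
```

arm_command(
  motion=[
    {"dx": 0,"dy": 0,"dz": 0,"yaw": 0,"jaw": 50},
    {"dx": 0,"dy": 0,"dz": 0,"yaw": 0,"jaw": 50},
  ],
)

```text
time_s: 3.78
eef_pos: [0.496, 0.289, 0.2901]
orientation: [0.707, 0.707, -0.002, 0.0]
wrist_force: [-0.2, -0.1, -3.2]
finger_gap: 0.0582
```

Run:
```python
from h import *
from plant import bot
import pickle
F=[]
for i in range(6):
    c=bot.read_camera("scene" if i else "top");F.append(bot.observe()["wrist_force"])
    if i<2: cv2.imwrite(f"pics/l{i}.png",c["image"][:,:,::-1])
print(np.round(F,2),np.mean(F,0))
gp(bot.observe(),[.495,.2885,.094],math.pi/2,step=30)
```

```text
[[-1.34  0.23 -3.52]
 [ 0.54 -0.02 -2.54]
 [-0.05 -0.26 -3.3 ]
 [-0.26 -0.15 -3.22]
 [ 0.17  0.73 -2.25]
 [ 0.98 -0.14 -2.73]] [ 0.00727813  0.06495341 -2.92708678]
grasp pt [0.4958 0.2886 0.1233]
tilt [-0.0017 -0.0021 -1.    ] ang 90.03 gap 57.6 t 4.075 F [ 0.98 -0.14 -2.73]
[-0.1 -0.8 29.3] 0.001
```

View pics/l1.png

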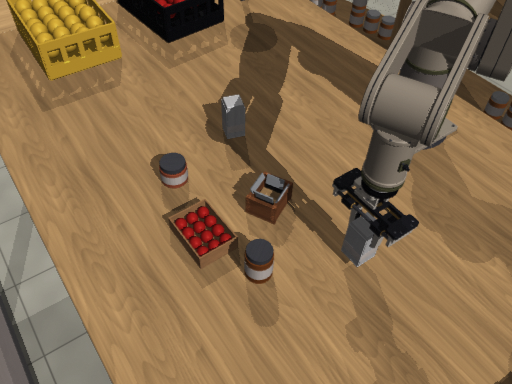

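The tin is held at (370,235), clear of the counter. The wrist reads about 3.0 N, so roughly 0.3 kg and probably the lighter one. I'll set it back down gently.

arm_command(
  motion=[
    {"dx": 0,"dy": 0,"dz": 10,"yaw": 0,"jaw": 50},
    {"dx": 0,"dy": 0,"dz": 9,"yaw": 0,"jaw": 50},
    {"dx": 0,"dy": 0,"dz": 5,"yaw": 0,"jaw": 50},
    {"dx": 0,"dy": 0,"dz": 2.5,"yaw": 0,"jaw": 50},
    {"dx": 0,"dy": 0,"dz": 0,"yaw": 0,"jaw": 50},
  ],
)

```text
time_s: 4.7
eef_pos: [0.4958, 0.2888, 0.2612]
orientation: [0.707, 0.707, -0.002, -0.0]
wrist_force: [0.0, 0.4, -2.0]
finger_gap: 0.058
```

Run:
```python
from h import *
from plant import bot
gp(bot.observe(),[.4965,.2888,.094],math.pi/2,step=30)
```

```text
grasp pt [0.4954 0.2884 0.0942]
tilt [-0.0027 -0.0026 -1.    ] ang 90.03 gap 58.0 t 4.7 F [ 0.    0.43 -1.99]
[0.4 1.1 0.2] 0.001
```

arm_command(
  motion=[
    {"dx": 0,"dy": 0,"dz": 1,"yaw": 0,"jaw": 50},
    {"dx": 0,"dy": 0,"dz": 0,"yaw": 0,"jaw": 50},
  ],
)

```text
time_s: 4.95
eef_pos: [0.4962, 0.2889, 0.2614]
orientation: [0.707, 0.707, -0.001, 0.0]
wrist_force: [0.5, -0.7, -2.3]
finger_gap: 0.0575
```

arm_command(
  motion=[
    {"dx": 0,"dy": 0,"dz": 1.5,"yaw": 0,"jaw": 50},
    {"dx": 0,"dy": 0,"dz": 1,"yaw": 0,"jaw": 50},
  ],
)

```text
time_s: 5.2
eef_pos: [0.4967, 0.289, 0.2611]
orientation: [0.707, 0.707, -0.001, 0.001]
wrist_force: [-3.2, -1.9, 5.2]
finger_gap: 0.0579
```

Contact: the force is now up at +5 N, so the tin stands on the counter. Releasing and rising.

arm_command(
  motion=[
    {"dx": 0,"dy": 0,"dz": -0.5,"yaw": 0,"jaw": 66},
    {"dx": 0,"dy": 0,"dz": 0,"yaw": 0,"jaw": 93},
    {"dx": 0,"dy": 0,"dz": 0,"yaw": 0,"jaw": 93},
    {"dx": 0,"dy": 0,"dz": -30,"yaw": 0,"jaw": 93},
    {"dx": 0,"dy": 0,"dz": -50,"yaw": 0,"jaw": 93},
  ],
)

```text
time_s: 5.82
eef_pos: [0.4954, 0.2886, 0.3385]
orientation: [0.707, 0.707, -0.004, -0.001]
wrist_force: [0.6, 0.5, 1.0]
finger_gap: 0.093
```

arm_command(
  motion=[
    {"dx": 0,"dy": 0,"dz": -30,"yaw": 0,"jaw": 93},
    {"dx": 0,"dy": 0,"dz": 0,"yaw": 0,"jaw": 93},
  ],
)

```text
time_s: 6.08
eef_pos: [0.4967, 0.2893, 0.3741]
orientation: [0.707, 0.707, -0.0, 0.001]
wrist_force: [0.1, 0.1, 0.1]
finger_gap: 0.0929
```

Run:
```python
from h import *
from plant import bot
F=[]
for i in range(5):
    c=bot.read_camera("wrist");F.append(bot.observe()["wrist_force"])
cv2.imwrite("pics/w2.png",c["image"][:,:,::-1]);print(np.mean(F,0))
gp(bot.observe(),[.484,-.2753,.23],math.radians(71.3),step=35)
```

```text
[ 0.0335313  -0.12771428  0.08839657]
grasp pt [0.4942 0.2879 0.202 ]
tilt [-0.0071 -0.0051 -1.    ] ang 90.04 gap 92.8 t 6.325 F [ 0.39 -0.94  0.64]
[-33.1  -0.6  -1.5] 0.019
[-33.1   0.   -1.5] 0.019
[-33.1   0.6  -1.5] 0.019
[-33.1   1.3  -1.5] 0.019
[-33.1   1.9  -1.5] 0.019
[-33.    2.6  -1.5] 0.019
[-33.    3.2  -1.5] 0.019
[-32.9   3.8  -1.5] 0.019
[-32.8   4.5  -1.5] 0.019
[-32.7   5.1  -1.5] 0.019
[-32.6   5.7  -1.5] 0.019
[-32.5   6.3  -1.5] 0.019
[-32.4   7.   -1.5] 0.019
[-32.3   7.6  -1.5] 0.019
[-32.1   8.2  -1.5] 0.019
[-31.9   8.8  -1.5] 0.019
[-31.8   9.4  -1.5] 0.019
```

View pics/w2.png

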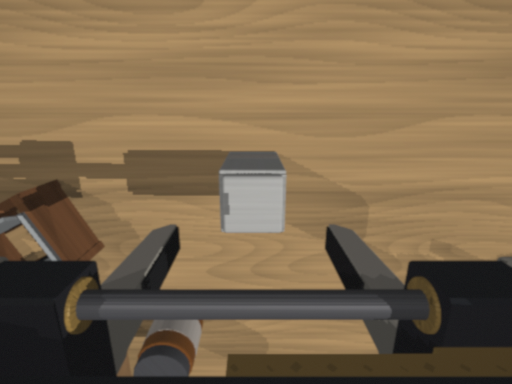

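The left tin stands upright at (252,200), and the unloaded wrist reads 0.1 N. Next: a rough sleeve position, so I can look at it from the wrist camera in passing.

Run:
```python
from h import *
from plant import bot
import pickle
d=pickle.load(open("c0.pkl","rb"));c=d["top"]
print(ray(c,(236.5,222.5),.07),ray(c,(169,158),.095),ray(c,(333,152),.07))
gp(bot.observe(),[.47,.03,.25],math.radians(90),step=40)
```

```text
[0.5671999 0.0227914 0.07     ] [0.70920129 0.17182584 0.095     ] [ 0.72873538 -0.19962835  0.07      ]
grasp pt [0.4942 0.2879 0.202 ]
tilt [-0.0071 -0.0051 -1.    ] ang 90.04 gap 92.8 t 6.325 F [ 0.39 -0.94  0.64]
[-36.9  -3.5  -6.6] 0.0
[-36.9  -3.5  -6.6] 0.0
[-36.9  -3.5  -6.6] 0.0
[-36.9  -3.5  -6.6] 0.0
[-36.9  -3.5  -6.6] 0.0
[-36.9  -3.5  -6.6] 0.0
[-36.9  -3.5  -6.6] 0.0
```

arm_command(
  motion=[
    {"dx": -37,"dy": 6,"dz": -7,"yaw": 0,"jaw": 93},
    {"dx": -37,"dy": 6,"dz": -7,"yaw": 0,"jaw": 93},
    {"dx": -37,"dy": 6,"dz": -7,"yaw": 0,"jaw": 93},
    {"dx": -37,"dy": 6,"dz": -7,"yaw": 0,"jaw": 93},
    {"dx": -37,"dy": 6,"dz": -7,"yaw": 0,"jaw": 93},
  ],
)

```text
time_s: 6.95
eef_pos: [0.5246, 0.1008, 0.3963]
orientation: [0.705, 0.709, -0.01, -0.005]
wrist_force: [1.1, 0.9, 0.2]
finger_gap: 0.0933
```

arm_command(
  motion=[
    {"dx": -37,"dy": 12,"dz": -7,"yaw": 0,"jaw": 93},
    {"dx": -35,"dy": 12,"dz": -7,"yaw": 0,"jaw": 93},
    {"dx": 0,"dy": 0,"dz": 0,"yaw": 0,"jaw": 93},
    {"dx": 0,"dy": 0,"dz": 0,"yaw": 0,"jaw": 93},
  ],
)

```text
time_s: 7.45
eef_pos: [0.549, 0.0247, 0.4054]
orientation: [0.706, 0.708, -0.013, -0.007]
wrist_force: [-0.7, 0.1, 0.4]
finger_gap: 0.093
```

Run:
```python
from h import *
from plant import bot
import pickle
gp(bot.observe(),[.567,.023,.25],math.radians(90),step=40)
c=bot.read_camera("wrist");pickle.dump(c,open("w3.pkl","wb"))
cv2.imwrite("pics/w3.png",c["image"][:,:,::-1])
```

```text
grasp pt [0.5442 0.0233 0.2384]
tilt [-0.029  -0.0078 -0.9995] ang 90.13 gap 93.0 t 7.45 F [-0.71  0.05  0.39]
[ -0.5  22.4 -12.2] 0.002
```

View pics/w3.png

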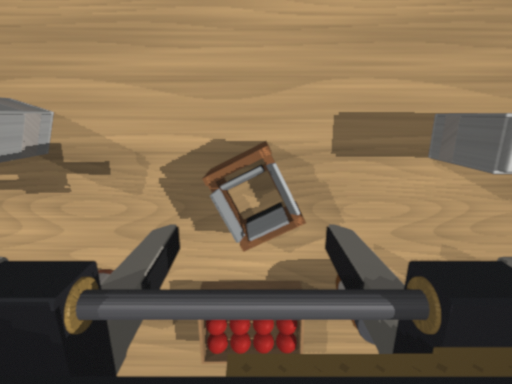

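The sleeve is in view at about (255,195). Tool tilt has drifted to 0.03 rad, so I'll keep an eye on it. Zooming in to measure the sleeve.

Run:
```python
from h import *
import pickle
c=pickle.load(open("w3.pkl","rb"));im=c["image"]
z=cv2.resize(im[135:255,195:315,::-1],(600,600),interpolation=cv2.INTER_CUBIC)
cv2.imwrite("pics/w3z.png",z)
```

```text
(no output)
```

View pics/w3z.png

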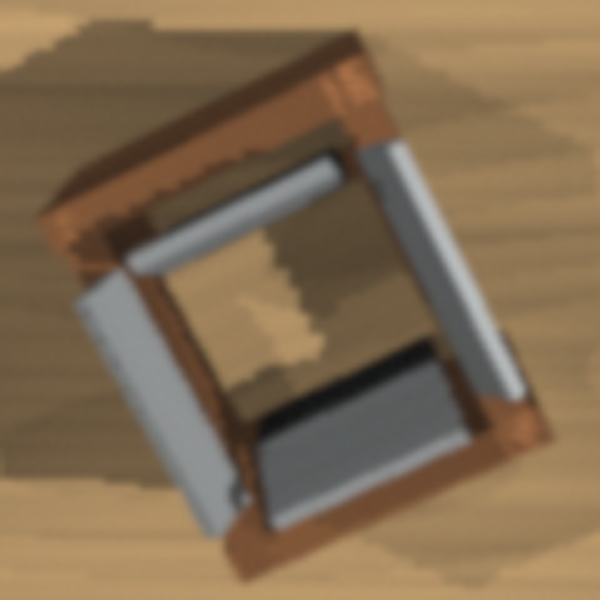

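Run:
```python
from h import *
import pickle
c=pickle.load(open("w3.pkl","rb"))
f=lambda p,z:ray(c,(195+(p[0]+.5)/5-.5,135+(p[1]+.5)/5-.5),z)*1000
L=[f(p,.076) for p in [(79,302),(211,536),(404,141),(525,396)]]
P=[f(p,.077) for p in [(126,262),(332,154),(274,529),(471,437)]]
L=np.array(L)[:,:2];P=np.array(P)[:,:2]
print(L,"\n",P);print("mean lips",L.mean(0),"plates",P.mean(0))
a=lambda v:math.degrees(math.atan2(v[1],v[0]))%180
print("lip dir(x)",a(L[1]-L[0]),a(L[3]-L[2]),"len",np.linalg.norm(L[1]-L[0]),np.linalg.norm(L[3]-L[2]))
print("plate dir(y)",a(P[1]-P[0]),a(P[3]-P[2]),"len",np.linalg.norm(P[1]-P[0]))
lm=(L[:2].mean(0)-L[2:].mean(0));pm=P[2:].mean(0)-P[:2].mean(0)
print("lip sep",np.linalg.norm(lm),a(lm),"plate sep",np.linalg.norm(pm),a(pm))
# wood bits from top camera
W=[f(p,.07)[:2] for p in [(243,578),(551,437),(41,215),(386,70)]]
print(np.round(W),np.mean(W,0))
```

```text
[[556.29441629 -24.96994231]
 [614.03024889   4.35170641]
 [519.14511652  48.05208909]
 [578.47109596  77.34607881]] 
 [[546.61508382 -13.88635486]
 [521.91339055  32.19854273]
 [611.68050029  19.35446766]
 [588.2421247   65.11072602]]
mean lips [566.98521942  26.194983  ] plates [567.11277484  25.69434539]
lip dir(x) 26.924136986451423 26.279244532511292 len 64.75481023852824 66.16426278690514
plate dir(y) 118.19149009813191 117.12352858430067 len 52.28758395510222
lip sep 81.55873538569708 116.47087840007163 plate sep 73.55379493485809 26.723880889323425
[[628.  12.]
 [591.  85.]
 [537. -34.]
 [504.  44.]] [565.13279609  26.73219395]
```

Sleeve from the wrist view: centre (567, 26) mm, x axis at 26.7°. The top view gives y of about 23 mm, and I'll refine this later with the tin nearby. Now on to the right tin.

Run:
```python
from h import *
from plant import bot
gp(bot.observe(),[.484,-.2753,.23],math.radians(71.3),n=10)
```

```text
grasp pt [0.5442 0.0235 0.2384]
tilt [-0.029  -0.008  -0.9995] ang 90.16 gap 93.1 t 7.5 F [ 0.34 -0.06 -0.42]
[-29.9  -6.1   1.3] 0.033
[-30.   -5.1   1.3] 0.033
[-30.2  -4.1   1.3] 0.033
[-30.3  -3.1   1.3] 0.033
[-30.4  -2.1   1.3] 0.033
[-30.4  -1.1   1.3] 0.033
[-30.5  -0.1   1.3] 0.033
[-30.4   0.9   1.3] 0.033
[-30.4   1.9   1.3] 0.033
[-30.3   2.9   1.3] 0.033
```

arm_command(
  motion=[
    {"dx": -30,"dy": -6,"dz": 1.5,"yaw": 0.033,"jaw": 93},
    {"dx": -30,"dy": -5,"dz": 1.5,"yaw": 0.033,"jaw": 93},
    {"dx": -30,"dy": -4,"dz": 1.5,"yaw": 0.033,"jaw": 93},
    {"dx": -30,"dy": -3,"dz": 1.5,"yaw": 0.033,"jaw": 93},
    {"dx": -30,"dy": -2,"dz": 1.5,"yaw": 0.033,"jaw": 93},
  ],
)

```text
time_s: 8.12
eef_pos: [0.5183, -0.1197, 0.3965]
orientation: [0.76, 0.65, -0.014, -0.008]
wrist_force: [0.6, -0.8, -0.9]
finger_gap: 0.0928
```

arm_command(
  motion=[
    {"dx": -30,"dy": -1,"dz": 1.5,"yaw": 0.033,"jaw": 93},
    {"dx": -30,"dy": 0,"dz": 1.5,"yaw": 0.033,"jaw": 93},
    {"dx": -30,"dy": 1,"dz": 1.5,"yaw": 0.033,"jaw": 93},
    {"dx": -20,"dy": 2,"dz": 1.5,"yaw": 0.033,"jaw": 93},
    {"dx": 0,"dy": 0,"dz": 0,"yaw": 0,"jaw": 93},
  ],
)

```text
time_s: 8.75
eef_pos: [0.4977, -0.2271, 0.389]
orientation: [0.801, 0.599, -0.015, -0.009]
wrist_force: [0.4, -0.0, 0.4]
finger_gap: 0.0931
```

Run:
```python
from h import *
from plant import bot
import pickle
gp(bot.observe(),[.484,-.2753,.15],math.radians(71.3),step=30)
c=bot.read_camera("wrist");pickle.dump(c,open("w4.pkl","wb"))
im=c["image"];cv2.imwrite("pics/w4.png",im[:,:,::-1])
```

```text
grasp pt [ 0.4917 -0.2276  0.2221]
tilt [-0.0357 -0.0033 -0.9994] ang 73.57 gap 93.1 t 8.75 F [ 0.37 -0.03  0.38]
[-15.6   2.8  24.2] 0.013
[-15.6   3.   24.2] 0.013
[-15.6   3.2  24.2] 0.013
```

View pics/w4.png

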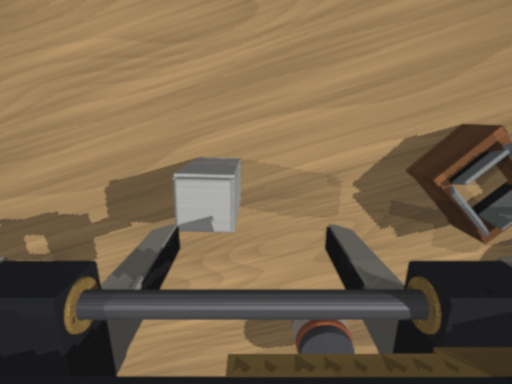

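Run:
```python
from h import *
import pickle
c=pickle.load(open("w4.pkl","rb"));im=c["image"]
cv2.imwrite("pics/w4z.png",cv2.resize(im[145:245,160:260,::-1],(600,600),interpolation=cv2.INTER_CUBIC))
```

```text
(no output)
```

View pics/w4z.png

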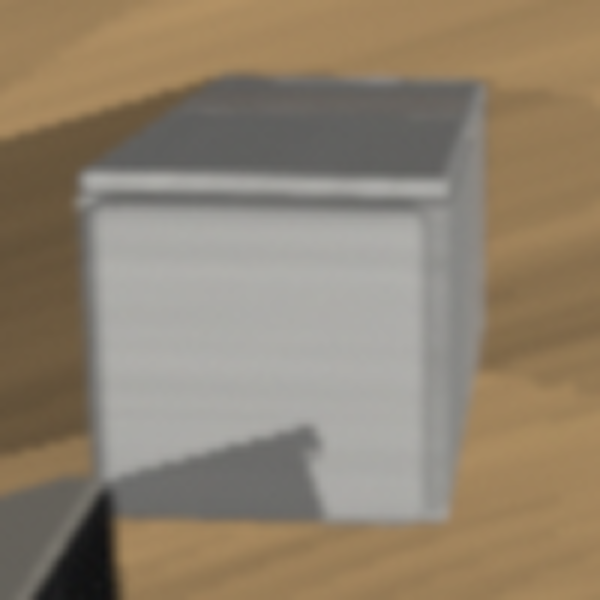

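Lid corners in the crop are about (88,203), (420,207), (422,520) and (102,518).

Run:
```python
from h import *
import pickle
from plant import bot
c=pickle.load(open("w4.pkl","rb"))
P=np.array([ray(c,(160+p[0]/6-.4,145+p[1]/6-.4),.12)[:2]*1000 for p in [(88,203),(420,207),(422,520),(102,518)]])
print(P,P.mean(0));E=np.roll(P,-1,0)-P
print(np.linalg.norm(E,axis=1),[math.degrees(math.atan2(e[1],e[0]))%90 for e in E])
gp(bot.observe(),[*P.mean(0)/1000,.15],math.radians(71.5),step=30)
```

```text
[[ 451.13192865 -290.42971044]
 [ 465.80274123 -242.44616697]
 [ 514.20909351 -257.48908357]
 [ 499.75110491 -306.20891238]] [ 482.72371708 -274.14346834]
[50.17622132 50.68988342 50.81983032 51.11562886] [72.99915792313146, 72.73667418110139, 73.47133417025194, 72.01932316993984]
grasp pt [ 0.4919 -0.2269  0.2221]
tilt [-0.0357 -0.003  -0.9994] ang 73.63 gap 92.9 t 8.8 F [ 0.8  -0.28 -0.24]
[-15.7   2.3  24.2] 0.012
[-15.6   2.5  24.2] 0.012
[-15.6   2.7  24.2] 0.012
```

arm_command(
  motion=[
    {"dx": -20,"dy": 2.5,"dz": 8,"yaw": 0.01,"jaw": 93},
    {"dx": -18,"dy": 2.5,"dz": 8,"yaw": 0.01,"jaw": 93},
    {"dx": -8,"dy": 2.5,"dz": 8,"yaw": 0,"jaw": 93},
    {"dx": 0,"dy": 0,"dz": 0,"yaw": 0,"jaw": 93},
  ],
)

```text
time_s: 9.3
eef_pos: [0.491, -0.2738, 0.3631]
orientation: [0.806, 0.592, -0.015, -0.01]
wrist_force: [0.7, 0.2, 0.9]
finger_gap: 0.093
```

Run:
```python
from h import *
from plant import bot
gp(bot.observe(),[.483,-.2745,.15],math.radians(72.3),step=30)
```

```text
grasp pt [ 0.4849 -0.2742  0.1962]
tilt [-0.0363 -0.002  -0.9993] ang 72.59 gap 93.0 t 9.3 F [0.73 0.18 0.88]
[-0.2 -0.1 23.1] 0.002
[-0.2 -0.1 23.1] 0.002
```

arm_command(
  motion=[
    {"dx": 0,"dy": 0,"dz": 25,"yaw": 0,"jaw": 93},
    {"dx": 0,"dy": 0,"dz": 25,"yaw": 0,"jaw": 93},
    {"dx": 0,"dy": 0,"dz": 25,"yaw": 0,"jaw": 93},
    {"dx": 0,"dy": 0,"dz": 15,"yaw": 0,"jaw": 93},
    {"dx": 0,"dy": 0,"dz": 0,"yaw": 0,"jaw": 93},
  ],
)

```text
time_s: 9.93
eef_pos: [0.4886, -0.2736, 0.2719]
orientation: [0.806, 0.592, -0.014, -0.009]
wrist_force: [-0.0, 0.2, 0.1]
finger_gap: 0.0928
```

Run:
```python
from h import *
from plant import bot
gp(bot.observe(),[.483,-.2745,.093],math.radians(72.3),step=30)
```

```text
grasp pt [ 0.4829 -0.274   0.105 ]
tilt [-0.0341 -0.0022 -0.9994] ang 72.61 gap 92.8 t 9.925 F [-0.03  0.22  0.12]
[-0.3  0.7 12. ] 0.005
```

arm_command(
  motion=[
    {"dx": 0,"dy": 0.7,"dz": 7,"yaw": 0.004,"jaw": 93},
    {"dx": 0,"dy": 0,"dz": 5,"yaw": 0,"jaw": 80},
    {"dx": 0,"dy": 0,"dz": 0,"yaw": 0,"jaw": 50},
    {"dx": 0,"dy": 0,"dz": 0,"yaw": 0,"jaw": 50},
    {"dx": 0,"dy": 0,"dz": 0,"yaw": 0,"jaw": 50},
  ],
  grip_force=55,
)

```text
time_s: 10.55
eef_pos: [0.4901, -0.2745, 0.2625]
orientation: [0.807, 0.59, -0.014, -0.007]
wrist_force: [1.2, 4.6, 0.1]
finger_gap: 0.0577
```

Run:
```python
from h import *
from plant import bot
gp(bot.observe(),[.483,-.2745,.093],math.radians(72.3),step=30)
```

```text
grasp pt [ 0.4851 -0.2753  0.0956]
tilt [-0.03   -0.0049 -0.9995] ang 72.36 gap 57.7 t 10.55 F [1.18 4.6  0.08]
[ 0.2 -2.2  2.6] 0.001
```

arm_command(
  motion=[
    {"dx": 0,"dy": 0,"dz": -8,"yaw": 0,"jaw": 50},
    {"dx": 0,"dy": 0,"dz": -10,"yaw": 0,"jaw": 50},
    {"dx": 0,"dy": 0,"dz": -12,"yaw": 0,"jaw": 50},
    {"dx": 0,"dy": 0,"dz": 0,"yaw": 0,"jaw": 50},
    {"dx": 0,"dy": 0,"dz": 0,"yaw": 0,"jaw": 50},
  ],
)

```text
time_s: 11.18
eef_pos: [0.4905, -0.274, 0.2936]
orientation: [0.807, 0.59, -0.014, -0.008]
wrist_force: [0.1, -0.4, -5.0]
finger_gap: 0.0576
```

Run:
```python
from h import *
from plant import bot
import pickle
F=[]
for i in range(8):
    c=bot.read_camera("scene" if i else "wrist");F.append(bot.observe()["wrist_force"])
    if i<2: cv2.imwrite(f"pics/r{i}.png",c["image"][:,:,::-1])
    if i==0: pickle.dump(c,open("w5.pkl","wb"))
print(np.mean(F,0),np.std(F,0))
gp(bot.observe(),[.4851,-.2753,.0956],math.radians(72.3),step=30)
```

```text
[-0.03117521  0.15837112 -5.31789979] [0.39404304 0.67025554 0.47511715]
grasp pt [ 0.4852 -0.2746  0.1265]
tilt [-0.0321 -0.0034 -0.9995] ang 72.36 gap 58.2 t 11.575 F [-0.98  0.76 -5.1 ]
[-0.2  0.5 15.4] 0.001
[-0.2  0.5 15.4] 0.001
```

View pics/r0.png

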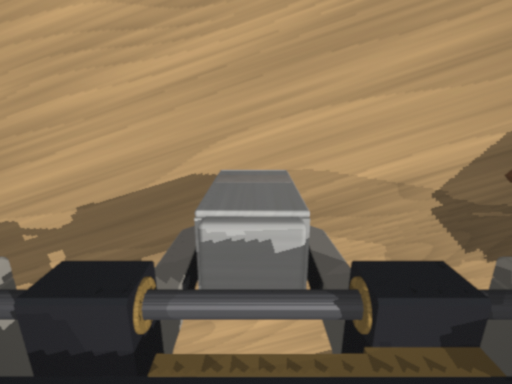

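The right tin weighs about 5.3 N against 3.0 N for the left, so right is heavier. It's held squarely at (252,250). Carrying it to above the sleeve.

Run:
```python
from h import *
from plant import bot
gp(bot.observe(),[.565,.02,.22],math.radians(26.7),n=15)
```

```text
grasp pt [ 0.4852 -0.2746  0.1265]
tilt [-0.0321 -0.0034 -0.9995] ang 72.36 gap 58.2 t 11.575 F [-0.98  0.76 -5.1 ]
[20.2 -1.1 -6.5] 0.053
[20.2 -2.1 -6.5] 0.053
[20.  -3.2 -6.5] 0.053
[19.8 -4.3 -6.5] 0.053
[19.6 -5.3 -6.5] 0.053
[19.3 -6.3 -6.5] 0.053
[18.9 -7.4 -6.5] 0.053
[18.5 -8.4 -6.5] 0.053
[18.  -9.3 -6.5] 0.053
[ 17.5 -10.3  -6.5] 0.053
[ 16.9 -11.2  -6.5] 0.053
[ 16.3 -12.1  -6.5] 0.053
[ 15.6 -12.9  -6.5] 0.053
[ 14.9 -13.7  -6.5] 0.053
[ 14.2 -14.5  -6.5] 0.053
```

arm_command(
  motion=[
    {"dx": 5,"dy": 0,"dz": -20,"yaw": 0,"jaw": 50},
    {"dx": 10,"dy": 0,"dz": -25,"yaw": 0.02,"jaw": 50},
    {"dx": 20,"dy": -1,"dz": -20,"yaw": 0.05,"jaw": 50},
    {"dx": 20,"dy": -2,"dz": -15,"yaw": 0.05,"jaw": 50},
    {"dx": 20,"dy": -3,"dz": -5,"yaw": 0.05,"jaw": 50},
  ],
)

```text
time_s: 12.2
eef_pos: [0.5154, -0.1996, 0.3862]
orientation: [0.856, 0.516, -0.013, -0.006]
wrist_force: [-0.1, -0.0, -4.8]
finger_gap: 0.0579
```

Run:
```python
from h import *
from plant import bot
gp(bot.observe(),[.565,.02,.22],math.radians(26.7),n=12)
```

```text
grasp pt [ 0.5106 -0.2003  0.2192]
tilt [-0.0288 -0.0044 -0.9996] ang 62.2 gap 57.9 t 12.2 F [-0.09 -0.01 -4.81]
[18.4 -4.6 -0.3] 0.052
[18.1 -5.5 -0.3] 0.052
[17.8 -6.4 -0.3] 0.052
[17.4 -7.3 -0.3] 0.052
[17.  -8.2 -0.3] 0.052
[16.6 -9.1 -0.3] 0.052
[16.1 -9.9 -0.3] 0.052
[ 15.6 -10.8  -0.3] 0.052
[ 15.  -11.5  -0.3] 0.052
[ 14.4 -12.3  -0.3] 0.052
[ 13.7 -13.   -0.3] 0.052
[ 13.  -13.7  -0.3] 0.052
```

arm_command(
  motion=[
    {"dx": 18,"dy": -4.5,"dz": 0,"yaw": 0.052,"jaw": 50},
    {"dx": 18,"dy": -5.5,"dz": 0,"yaw": 0.052,"jaw": 50},
    {"dx": 18,"dy": -6.5,"dz": 0,"yaw": 0.052,"jaw": 50},
    {"dx": 17.5,"dy": -7.5,"dz": 0,"yaw": 0.052,"jaw": 50},
    {"dx": 17,"dy": -8,"dz": 0,"yaw": 0.052,"jaw": 50},
  ],
)

```text
time_s: 12.82
eef_pos: [0.5399, -0.1033, 0.3955]
orientation: [0.918, 0.397, -0.01, -0.0]
wrist_force: [-0.1, -0.2, -5.3]
finger_gap: 0.058
```

Run:
```python
from h import *
from plant import bot
gp(bot.observe(),[.565,.02,.22],math.radians(26.7),n=7)
```

```text
grasp pt [ 0.5368 -0.1046  0.2285]
tilt [-0.0186 -0.0075 -0.9998] ang 46.85 gap 58.0 t 12.825 F [-0.05 -0.21 -5.28]
[15.8 -9.2  1. ] 0.05
[ 15.3 -10.    1. ] 0.05
[ 14.8 -10.8   1. ] 0.05
[ 14.2 -11.5   1. ] 0.05
[ 13.6 -12.2   1. ] 0.05
[ 13.  -12.9   1. ] 0.05
[ 12.3 -13.5   1. ] 0.05
```

arm_command(
  motion=[
    {"dx": 16,"dy": -9,"dz": 1,"yaw": 0.05,"jaw": 50},
    {"dx": 15.5,"dy": -10,"dz": 1,"yaw": 0.05,"jaw": 50},
    {"dx": 15,"dy": -11,"dz": 1,"yaw": 0.05,"jaw": 50},
    {"dx": 14,"dy": -11.5,"dz": 1,"yaw": 0.05,"jaw": 50},
    {"dx": 13.5,"dy": -12,"dz": 1,"yaw": 0.05,"jaw": 50},
  ],
)

```text
time_s: 13.45
eef_pos: [0.5615, -0.0092, 0.3986]
orientation: [0.961, 0.276, -0.006, 0.003]
wrist_force: [0.2, -0.6, -5.1]
finger_gap: 0.0579
```

Run:
```python
from h import *
from plant import bot
gp(bot.observe(),[.565,.02,.22],math.radians(26.7),n=3)
```

```text
grasp pt [ 0.5599 -0.0106  0.2317]
tilt [-0.01   -0.0085 -0.9999] ang 32.09 gap 57.9 t 13.45 F [ 0.19 -0.58 -5.15]
[ 6.9 -7.7  3.8] 0.031
[ 6.7 -8.   3.8] 0.031
[ 6.4 -8.2  3.8] 0.031
```

arm_command(
  motion=[
    {"dx": 7,"dy": -7.5,"dz": 4,"yaw": 0.031,"jaw": 50},
    {"dx": 6,"dy": -7,"dz": 4,"yaw": 0.031,"jaw": 50},
    {"dx": 4,"dy": -4,"dz": 2,"yaw": 0.031,"jaw": 50},
    {"dx": 0,"dy": 0,"dz": 0,"yaw": 0,"jaw": 50},
    {"dx": 0,"dy": 0,"dz": 0,"yaw": 0,"jaw": 50},
  ],
)

```text
time_s: 14.08
eef_pos: [0.567, 0.0191, 0.3959]
orientation: [0.973, 0.232, -0.002, 0.004]
wrist_force: [0.4, 0.0, -4.5]
finger_gap: 0.0578
```

```bash
cat >> h.py <<'E'
# tin in tool frame, from pickup (upright on counter), flush to the pads along tool x
def tin_in_tool():
    zt=np.array([-.030,-.0049,-1]);zt/=np.linalg.norm(zt)
    a=math.radians(72.36);x=np.array([math.cos(a),math.sin(a),0]);x-=zt*(x@zt);x/=np.linalg.norm(x)
    M=np.c_[x,np.cross(zt,x),zt]
    b=M.T@(np.array([.483,-.2745,0])-np.array([.4901,-.2745,.2625]))
    u=M.T@np.array([0,0,1.]);u[0]=0;u/=np.linalg.norm(u)
    top=np.array([0,b[1],b[2]])+.12*M.T@np.array([0,0,1.]);
    bot_=np.array([0,b[1],b[2]])
    return bot_,u
def tin(s):
    b,u=tin_in_tool();M=R.from_quat(s["orientation"]).as_matrix()
    B=np.array(s["eef_pos"])+M@b;U=M@u
    print("tin bottom",np.round(B*1000,1),"lid",np.round((B+.12*U)*1000,1),"up",np.round(U,4));return B,U
E
python3 - <<'E'
from h import *
from plant import bot
import pickle
s=bot.observe();tin(s)
gp(s,[.567,.0245,.22],math.radians(26.7),n=1)
d={}
for n in("wrist","top","scene"):
    c=bot.read_camera(n);d[n]=c;cv2.imwrite(f"pics/s_{n}.png",c["image"][:,:,::-1])
pickle.dump(d,open("c6.pkl","wb"))
t=d["top"]["image"][180:280,190:290,::-1];e=d["scene"]["image"][110:230,220:340,::-1]
cv2.imwrite("pics/sz.png",np.hstack([cv2.resize(t,(400,400),interpolation=cv2.INTER_CUBIC),cv2.resize(e,(400,400),interpolation=cv2.INTER_CUBIC)]))
E
```

```text
tin bottom [566.4  16.6 133.3] lid [565.3  20.5 253.3] up [-0.0092  0.0325  0.9994]
grasp pt [0.5665 0.0177 0.2289]
tilt [-0.0031 -0.0083 -1.    ] ang 26.8 gap 57.8 t 14.075 F [ 0.36  0.02 -4.46]
[ 3.6 -5.9  8.9] 0.002
```

View pics/s_wrist.png

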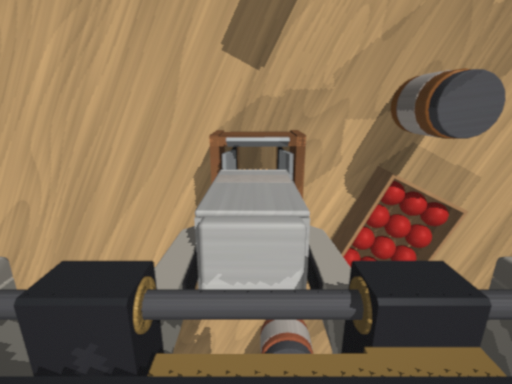

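View pics/sz.png

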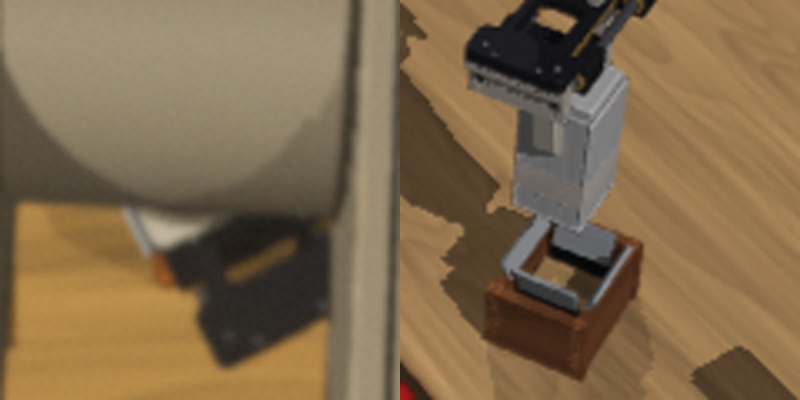

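The scene shows the tin above the sleeve, roughly aligned. By my frame bookkeeping the tin leans about 0.033 rad, because the tool was tilted at pickup and is nearly vertical now. There's plenty of time, so I'll stand it on the counter next to the sleeve and regrip it upright at this yaw.

Run:
```python
from h import *
from plant import bot
s=bot.observe()
gp(s,[.53,-.10,.20],math.radians(26.7),n=5)
```

```text
grasp pt [0.5664 0.0174 0.2284]
tilt [-0.0035 -0.0082 -1.    ] ang 26.75 gap 58.0 t 14.225 F [-0.03 -1.11 -5.15]
[-17.   17.7   5.9] 0.0
[-17.   17.7   5.9] 0.0
[-17.   17.7   5.9] 0.0
[-17.   17.7   5.9] 0.0
[-17.   17.7   5.9] 0.0
```

arm_command(
  motion=[
    {"dx": -17,"dy": 17.5,"dz": 0,"yaw": 0,"jaw": 50},
    {"dx": -17,"dy": 17.5,"dz": 0,"yaw": 0,"jaw": 50},
    {"dx": -17,"dy": 17.5,"dz": 0,"yaw": 0,"jaw": 50},
    {"dx": -17,"dy": 17.5,"dz": 5,"yaw": 0,"jaw": 50},
    {"dx": -17,"dy": 17.5,"dz": 5,"yaw": 0,"jaw": 50},
  ],
)

```text
time_s: 14.85
eef_pos: [0.5296, -0.1005, 0.3872]
orientation: [0.973, 0.233, -0.002, 0.004]
wrist_force: [-0.8, 0.2, -4.8]
finger_gap: 0.0579
```

Run:
```python
from h import *
from plant import bot
s=bot.observe();tin(s)
gp(s,[.53,-.10,.11],math.radians(26.7),n=5)
```

```text
tin bottom [ 529.1 -103.   124.6] lid [527.9 -99.1 244.5] up [-0.0098  0.0324  0.9994]
grasp pt [ 0.5291 -0.1019  0.2202]
tilt [-0.0025 -0.0083 -1.    ] ang 26.91 gap 57.9 t 14.85 F [-0.82  0.23 -4.8 ]
[ 0.5 -0.4 22. ] 0.001
[ 0.5 -0.4 22. ] 0.001
[ 0.5 -0.4 22. ] 0.001
[ 0.5 -0.4 22. ] 0.001
[ 0.5 -0.4 22. ] 0.001
```

arm_command(
  motion=[
    {"dx": 0,"dy": 0,"dz": 25,"yaw": 0,"jaw": 50},
    {"dx": 0,"dy": 0,"dz": 25,"yaw": 0,"jaw": 50},
    {"dx": 0,"dy": 0,"dz": 25,"yaw": 0,"jaw": 50},
    {"dx": 0,"dy": 0,"dz": 25,"yaw": 0,"jaw": 50},
    {"dx": 0,"dy": 0,"dz": 12,"yaw": 0,"jaw": 50},
  ],
)

```text
time_s: 15.48
eef_pos: [0.5288, -0.1054, 0.2741]
orientation: [0.973, 0.231, -0.001, 0.005]
wrist_force: [0.1, 0.2, -5.1]
finger_gap: 0.0577
```

arm_command(
  motion=[
    {"dx": 0,"dy": 0,"dz": 3,"yaw": 0,"jaw": 50},
    {"dx": 0,"dy": 0,"dz": 0,"yaw": 0,"jaw": 50},
  ],
)

```text
time_s: 15.72
eef_pos: [0.5288, -0.1056, 0.2712]
orientation: [0.973, 0.23, -0.001, 0.005]
wrist_force: [0.1, -0.6, -4.9]
finger_gap: 0.0579
```

Run:
```python
from h import *
from plant import bot
s=bot.observe();tin(s)
gp(s,[.53,-.10,.096],math.radians(26.7),n=1)
```

```text
tin bottom [ 529.  -108.6    8.6] lid [ 527.5 -104.5  128.6] up [-0.0122  0.0341  0.9993]
grasp pt [ 0.5288 -0.1073  0.1042]
tilt [ 0.     -0.0099 -1.    ] ang 26.65 gap 57.9 t 15.725 F [ 0.12 -0.59 -4.93]
[ 4.4 -6.1  8.2] -0.001
```

arm_command(
  motion=[
    {"dx": 0,"dy": 0,"dz": 4,"yaw": 0,"jaw": 50},
    {"dx": 0,"dy": 0,"dz": 2.5,"yaw": 0,"jaw": 50},
    {"dx": 0,"dy": 0,"dz": 1.5,"yaw": 0,"jaw": 50},
    {"dx": 0,"dy": 0,"dz": 1,"yaw": 0,"jaw": 50},
  ],
)

```text
time_s: 16.23
eef_pos: [0.5299, -0.106, 0.2643]
orientation: [0.973, 0.231, 0.001, 0.006]
wrist_force: [0.0, -0.2, -5.3]
finger_gap: 0.058
```

arm_command(
  motion=[
    {"dx": 0,"dy": 0,"dz": 1.5,"yaw": 0,"jaw": 50},
    {"dx": 0,"dy": 0,"dz": 0.5,"yaw": 0,"jaw": 50},
  ],
)

```text
time_s: 16.48
eef_pos: [0.5302, -0.1063, 0.2635]
orientation: [0.973, 0.231, 0.001, 0.006]
wrist_force: [-3.7, 0.1, 1.8]
finger_gap: 0.0577
```

Contact. Pressing slightly at low grip lets it settle flat, then I open.

arm_command(
  motion=[
    {"dx": 0,"dy": 0,"dz": 1,"yaw": 0,"jaw": 50},
    {"dx": 0,"dy": 0,"dz": 0.5,"yaw": 0,"jaw": 50},
    {"dx": 0,"dy": 0,"dz": 0,"yaw": 0,"jaw": 60},
    {"dx": 0,"dy": 0,"dz": 0,"yaw": 0,"jaw": 64},
    {"dx": 0,"dy": 0,"dz": 0,"yaw": 0,"jaw": 64},
  ],
  grip_force=5,
)

```text
time_s: 17.1
eef_pos: [0.5312, -0.1065, 0.2632]
orientation: [0.973, 0.231, 0.003, 0.007]
wrist_force: [0.3, 0.8, -0.8]
finger_gap: 0.0641
```

Run:
```python
from h import *
from plant import bot
s=bot.observe()
gp(s,[.53,-.10,.096],math.radians(26.7),n=1)
c=bot.read_camera("wrist");cv2.imwrite("pics/g1.png",c["image"][:,:,::-1])
```

```text
grasp pt [ 0.5326 -0.1087  0.0963]
tilt [ 0.0086 -0.0129 -0.9999] ang 26.66 gap 64.1 t 17.1 F [ 0.31  0.8  -0.83]
[ 1.6 -8.9  0.1] -0.001
```

View pics/g1.png

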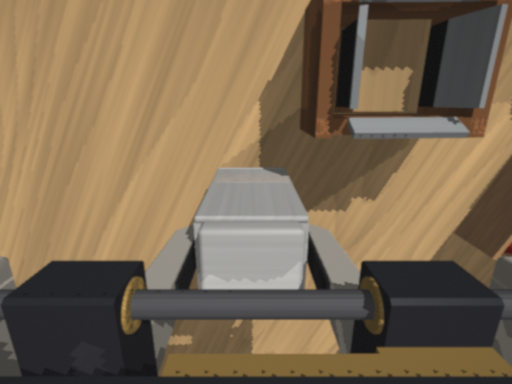

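The tin stands upright between the open fingers with the lid at (252,250), square to the tool. I'll measure its offset along tool y, then regrip.

arm_command(
  motion=[
    {"dx": 0,"dy": 0,"dz": 0,"yaw": 0,"jaw": 50},
    {"dx": 0,"dy": 0,"dz": 0,"yaw": 0,"jaw": 50},
    {"dx": 0,"dy": 0,"dz": 0,"yaw": 0,"jaw": 50},
  ],
  grip_force=55,
)

```text
time_s: 17.52
eef_pos: [0.5311, -0.1065, 0.2632]
orientation: [0.973, 0.231, 0.003, 0.007]
wrist_force: [-0.2, -0.4, 0.5]
finger_gap: 0.058
```

Run:
```python
from h import *
from plant import bot
import pickle
s=bot.observe()
gp(s,[.53,-.10,.096],math.radians(26.7),n=1)
c=bot.read_camera("wrist");pickle.dump((s,c),open("g2.pkl","wb"))
cv2.imwrite("pics/g2.png",cv2.resize(c["image"][160:300,180:320,::-1],(588,588),interpolation=cv2.INTER_CUBIC))
```

```text
grasp pt [ 0.5325 -0.1087  0.0962]
tilt [ 0.0084 -0.0128 -0.9999] ang 26.66 gap 58.0 t 17.525 F [-0.23 -0.4   0.54]
[ 1.6 -8.9  0.1] -0.001
```

View pics/g2.png

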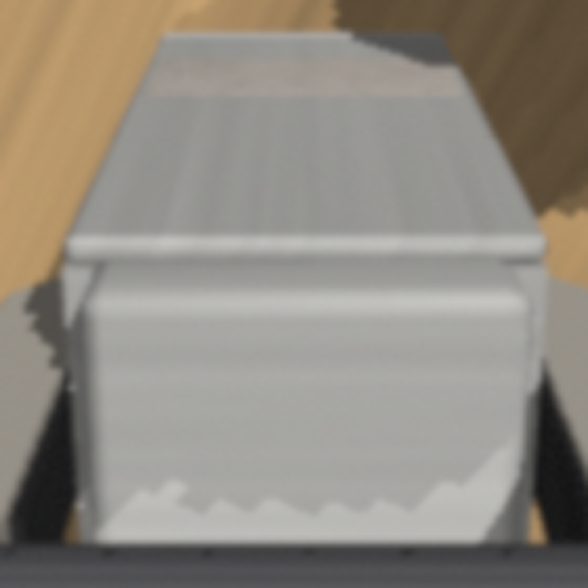

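Run:
```python
from h import *
import pickle
s,c=pickle.load(open("g2.pkl","rb"))
f=lambda p,z:ray(c,(180+(p[0]+.5)/4.2-.5,160+(p[1]+.5)/4.2-.5),z)
M=R.from_quat(s["orientation"]).as_matrix()
for (a,b,z,h) in [((68,238),(547,238),.11,.029),((90,294),(524,294),.12,.026),((163,35),(442,35),0,.029)]:
    A,B=f(a,z),f(b,z);m=(A+B)/2
    ty=M[:2,1]/np.linalg.norm(M[:2,1]); ctr=m[:2]+h*ty
    g=np.array(s["eef_pos"])+M[:,2]*.167
    print(z,np.linalg.norm(A-B)*1000,"ctr",ctr*1000,"rel grasp: x,y",(ctr-g[:2])@M[:2,0]*1000,(ctr-g[:2])@ty*1000,math.degrees(math.atan2(*(B-A)[1::-1])))
```

```text
0.11 57.133080982704584 ctr [ 532.92449674 -109.49545888] rel grasp: x,y -0.009702597490246486 0.9260472185088765 26.5913835931734
0.12 48.60701148269137 ctr [ 532.65627888 -109.18085222] rel grasp: x,y -0.1082217640679984 0.5245375529331803 26.585785606689544
0 57.66827936556125 ctr [ 532.663554   -110.28866212] rel grasp: x,y -0.5988388548814434 1.5178229201496691 26.610318896582434
```

The tin's edges come out at 57–58 mm with its centre 1 mm from the grasp point. Updating the tin frame and lifting.

```bash
cat >> h.py <<'E'
def tin_in_tool():
    import pickle
    s,_=pickle.load(open("g2.pkl","rb"));M=R.from_quat(s["orientation"]).as_matrix()
    b=M.T@(np.array([.5327,-.1097,0])-np.array(s["eef_pos"]));u=M.T@np.array([0,0,1.])
    return b,u
def go(s,xy,z,ang,n=1):
    """rows to bring tin's bottom centre to xy,z"""
    B,U=tin(s);plan(s,np.array(s["eef_pos"])+np.r_[xy,z]-B,math.radians(ang),n=n)
E
python3 - <<'E'
from h import *
from plant import bot
go(bot.observe(),[.567,.0245],.1,26.7,6)
E
```

```text
tin bottom [ 532.7 -109.7   -0. ] lid [ 532.7 -109.7  120. ] up [0. 0. 1.]
tilt [ 0.0084 -0.0128 -0.9999] ang 26.66 gap 57.5 t 17.575 F [ 0.18 -0.4   0.66]
[ 15.2 -17.2 -16.9] -0.0
[ 15.2 -17.2 -16.9] -0.0
[ 15.2 -17.2 -16.9] -0.0
[ 15.2 -17.2 -16.9] -0.0
[ 15.2 -17.2 -16.9] -0.0
[ 15.2 -17.2 -16.9] -0.0
```

arm_command(
  motion=[
    {"dx": 0,"dy": 0,"dz": -10,"yaw": 0,"jaw": 50},
    {"dx": 0,"dy": 0,"dz": -22,"yaw": 0,"jaw": 50},
    {"dx": 0,"dy": 0,"dz": -25,"yaw": 0,"jaw": 50},
    {"dx": 0,"dy": 0,"dz": -25,"yaw": 0,"jaw": 50},
    {"dx": 0,"dy": 0,"dz": -25,"yaw": 0,"jaw": 50},
  ],
)

```text
time_s: 18.2
eef_pos: [0.5279, -0.1043, 0.3688]
orientation: [0.973, 0.231, -0.003, 0.004]
wrist_force: [0.3, -0.9, -5.1]
finger_gap: 0.058
```

Run:
```python
from h import *
from plant import bot
go(bot.observe(),[.567,.0245],.105,26.7,6)
```

```text
tin bottom [ 526.3 -106.5  105.6] lid [ 527.8 -106.9  225.6] up [ 0.0121 -0.0038  0.9999]
tilt [-0.0037 -0.009  -1.    ] ang 26.67 gap 58.0 t 18.2 F [ 0.31 -0.9  -5.09]
[ 15.9 -16.5  -0.1] -0.0
[ 15.9 -16.5  -0.1] -0.0
[ 15.9 -16.5  -0.1] -0.0
[ 15.9 -16.5  -0.1] -0.0
[ 15.9 -16.5  -0.1] -0.0
[ 15.9 -16.5  -0.1] -0.0
```

arm_command(
  motion=[
    {"dx": 16,"dy": -16.5,"dz": 0,"yaw": 0,"jaw": 50},
    {"dx": 16,"dy": -16.5,"dz": 0,"yaw": 0,"jaw": 50},
    {"dx": 16,"dy": -16.5,"dz": 0,"yaw": 0,"jaw": 50},
    {"dx": 16,"dy": -16.5,"dz": 0,"yaw": 0,"jaw": 50},
    {"dx": 16,"dy": -16.5,"dz": 0,"yaw": 0,"jaw": 50},
  ],
)

```text
time_s: 18.82
eef_pos: [0.5626, 0.0069, 0.3709]
orientation: [0.973, 0.229, -0.002, 0.005]
wrist_force: [-0.4, 0.1, -4.9]
finger_gap: 0.0575
```

arm_command(
  motion=[
    {"dx": 13,"dy": -12,"dz": 0,"yaw": 0,"jaw": 50},
    {"dx": 0,"dy": 0,"dz": 0,"yaw": 0,"jaw": 50},
  ],
)

```text
time_s: 19.08
eef_pos: [0.569, 0.0255, 0.3704]
orientation: [0.973, 0.23, -0.003, 0.004]
wrist_force: [1.1, -0.7, -5.3]
finger_gap: 0.0577
```

Run:
```python
from h import *
from plant import bot
import pickle
go(bot.observe(),[.567,.0245],.095,26.7,1)
d={}
for n in("wrist","scene"):
    c=bot.read_camera(n);d[n]=c;cv2.imwrite(f"pics/t_{n}.png",c["image"][:,:,::-1])
d["s"]=bot.observe();pickle.dump(d,open("c7.pkl","wb"))
cv2.imwrite("pics/tz.png",cv2.resize(d["scene"]["image"][120:230,220:330,::-1],(590,590),interpolation=cv2.INTER_CUBIC))
cv2.imwrite("pics/tw.png",cv2.resize(d["wrist"]["image"][100:250,180:330,::-1],(590,590),interpolation=cv2.INTER_CUBIC))
```

```text
tin bottom [567.3  23.2 107.2] lid [568.8  22.8 227.2] up [ 0.0126 -0.0032  0.9999]
tilt [-0.0042 -0.0096 -0.9999] ang 26.6 gap 57.7 t 19.075 F [ 1.06 -0.67 -5.25]
[ 0.5 -1.4 12.2] -0.002
```

View pics/tz.png

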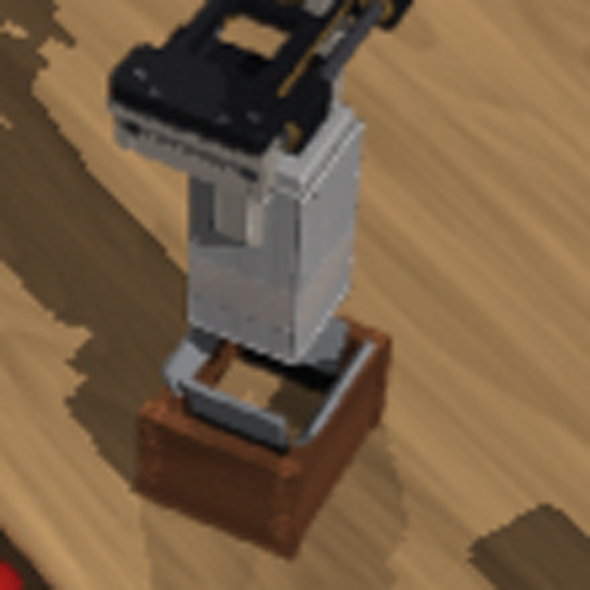

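View pics/tw.png

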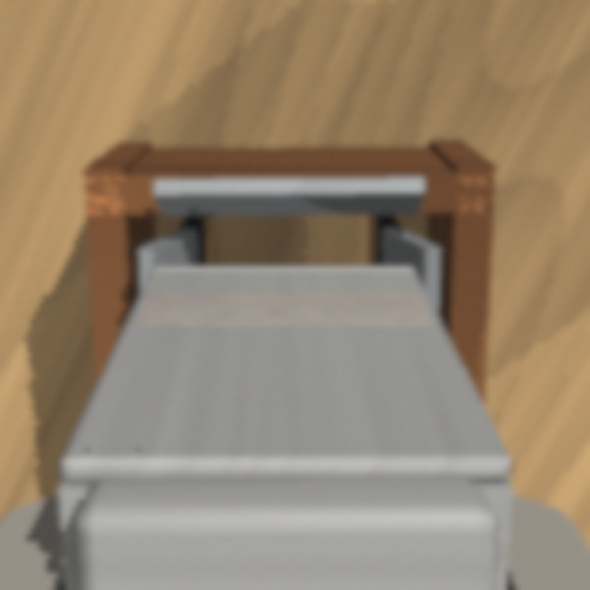

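Run:
```python
from h import *
import pickle
d=pickle.load(open("c7.pkl","rb"));c=d["wrist"];s=d["s"]
k=590/150
f=lambda p,z:ray(c,(180+(p[0]+.5)/k-.5,100+(p[1]+.5)/k-.5),z)[:2]*1000
a=math.radians(26.7);X=np.array([math.cos(a),math.sin(a)]);Y=np.array([math.sin(a),-math.cos(a)])
o=np.array([567,25])
def r(n,p,q,z):
    A,B=f(p,z),f(q,z);m=(A+B)/2-o;print(n,"len",np.linalg.norm(A-B),"mid x,y",m@X,m@Y,"ang",math.degrees(math.atan2(*(B-A)[::-1])))
r("lip top outer",(152,178),(426,178),.076)
r("wood outer ends",(86,175),(494,172),.07)
r("plates top outer",(139,245),(442,245),.077)
B,U=tin(s)
r("tin bottom near edge",(154,267),(414,267),B[2])
r("tin body top near edge",(64,468),(512,468),B[2]+.11)
print("tin pred",(B[:2]*1000-o)@X,(B[:2]*1000-o)@Y)
```

```text
lip top outer len 66.67131412605784 mid x,y 0.26184910601623695 -42.312305961947814 ang 26.63824262946064
wood outer ends len 101.32822450345469 mid x,y 0.420653370120001 -42.58823964789295 ang 27.0557828213936
plates top outer len 74.7677912509518 mid x,y 0.6085576132795009 -25.974358324965987 ang 26.66600350134722
tin bottom [567.   21.9 107.2] lid [568.5  21.5 227.2] up [ 0.0127 -0.0026  0.9999]
tin bottom near edge len 57.42252099460023 mid x,y -0.7048180020898192 -27.073828017370317 ang 26.675336230211364
tin body top near edge len 57.31625133339699 mid x,y 0.7782613845047855 -25.030046864732896 ang 26.76598400904634
tin pred -1.4042392217101543 2.809633327890822
```

The tin's bottom edge and the sleeve's lip show up together in this view. The tin needs about +1 mm in x and −3.7 mm in y (tool axes), and its angle matches within 0.1°.

arm_command(
  motion=[
    {"dx": 1,"dy": -3.7,"dz": 2,"yaw": 0,"jaw": 50},
    {"dx": 0,"dy": 0,"dz": 0,"yaw": 0,"jaw": 50},
  ],
)

```text
time_s: 19.42
eef_pos: [0.5677, 0.0271, 0.3681]
orientation: [0.973, 0.229, -0.004, 0.005]
wrist_force: [0.3, 0.0, -5.8]
finger_gap: 0.0576
```

```bash
cat > m.py <<'E'
from h import *
from plant import bot
import sys
ss=[bot.observe()];c=bot.read_camera("wrist");s=bot.observe()
k=590/150
cv2.imwrite(sys.argv[1],cv2.resize(c["image"][100:250,180:330,::-1],(590,590),interpolation=cv2.INTER_CUBIC))
go(ss[0],[.5662,.0256],.09,26.7);go(s,[.5662,.0256],.09,26.7)
import pickle;pickle.dump((s,c),open("m.pkl","wb"))
E
python3 m.py pics/u1.png
```

```text
tin bottom [565.8  24.5 104.9] lid [567.4  24.3 224.9] up [ 0.0132 -0.0022  0.9999]
tilt [-0.0049 -0.0106 -0.9999] ang 26.45 gap 57.6 t 19.425 F [ 0.35  0.03 -5.79]
[ 1.  -0.9 14.9] -0.004
tin bottom [566.   24.3 105.1] lid [567.5  24.1 225. ] up [ 0.013  -0.0021  0.9999]
tilt [-0.0046 -0.0108 -0.9999] ang 26.45 gap 57.3 t 19.475 F [ 0.34  0.27 -5.73]
[ 0.9 -1.1 15. ] -0.004
```

View pics/u1.png

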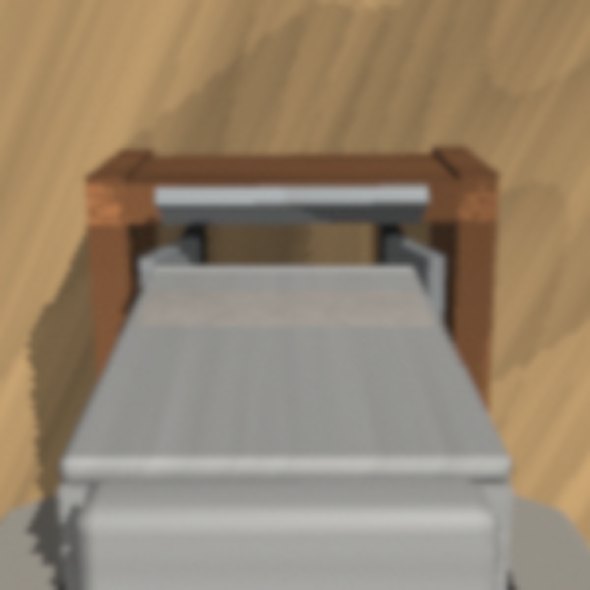

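The lip is at y≈186 and the tin's lower edge at y≈267. Only about 1 mm is left to correct. Descending to just above the mouth.

arm_command(
  motion=[
    {"dx": 1,"dy": -1,"dz": 9,"yaw": -0.004,"jaw": 50},
    {"dx": 0,"dy": 0,"dz": 9,"yaw": 0,"jaw": 50},
    {"dx": 0,"dy": 0,"dz": 5,"yaw": 0,"jaw": 50},
    {"dx": 0,"dy": 0,"dz": 0,"yaw": 0,"jaw": 50},
  ],
)

```text
time_s: 19.98
eef_pos: [0.5678, 0.0275, 0.3429]
orientation: [0.973, 0.23, -0.004, 0.005]
wrist_force: [0.0, -0.1, -5.1]
finger_gap: 0.0576
```

```bash
python3 m.py pics/u2.png
```

```text
tin bottom [565.7  24.9  79.7] lid [567.4  24.6 199.7] up [ 0.0141 -0.0019  0.9999]
tilt [-0.0057 -0.0109 -0.9999] ang 26.65 gap 57.6 t 19.975 F [ 0.04 -0.08 -5.13]
[  0.7  -0.4 -10.3] -0.001
tin bottom [565.9  24.9  80. ] lid [567.5  24.7 200. ] up [ 0.0137 -0.0019  0.9999]
tilt [-0.0053 -0.0109 -0.9999] ang 26.65 gap 58.0 t 20.025 F [ 0.37  0.37 -3.68]
[  0.5  -0.4 -10. ] -0.001
```

View pics/u2.png

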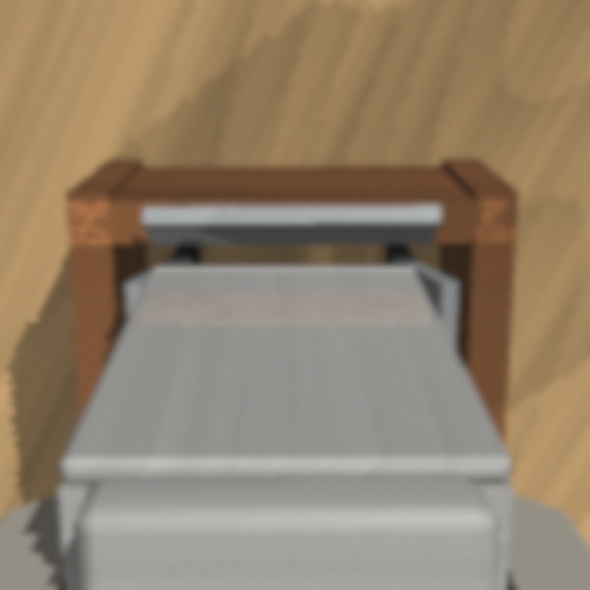

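Run:
```python
from h import *
import pickle
s,c=pickle.load(open("m.pkl","rb"))
k=590/150
f=lambda p,z:ray(c,(180+(p[0]+.5)/k-.5,100+(p[1]+.5)/k-.5),z)[:2]*1000
a=math.radians(26.7);X=np.array([math.cos(a),math.sin(a)]);Y=np.array([math.sin(a),-math.cos(a)]);o=np.array([567,25])
def r(n,p,q,z):
    A,B=f(p,z),f(q,z);m=(A+B)/2-o;print(n,"len",np.linalg.norm(A-B),"mid",m@X,m@Y)
B,U=tin(s)
r("lip outer",(140,205),(443,205),.076)
r("lip low inner",(150,243),(436,243),.061)
r("wood",(68,193),(517,193),.07)
r("plates",(126,282),(459,282),.077)
r("tin bottom",(153,267),(415,267),B[2])
```

```text
tin bottom [565.9  24.9  80. ] lid [567.5  24.7 200. ] up [ 0.0137 -0.0019  0.9999]
lip outer len 66.80455162650394 mid 0.27417164376474107 -42.45746253865067
lip low inner len 67.56017640018986 mid 0.5636142027646037 -30.98777624880065
wood len 101.076860092882 mid 0.4159132006267759 -44.18547415578799
plates len 74.63618594294576 mid 0.4952444930132031 -25.29776297590242
tin bottom len 57.779987512090706 mid -1.3477090265348588 -29.390569414317465
```

arm_command(
  motion=[
    {"dx": 1.8,"dy": -1,"dz": 2,"yaw": 0,"jaw": 50},
    {"dx": 0,"dy": 0,"dz": 4,"yaw": 0,"jaw": 50},
    {"dx": 0,"dy": 0,"dz": 4,"yaw": 0,"jaw": 50},
  ],
)

```text
time_s: 20.4
eef_pos: [0.5695, 0.0293, 0.3337]
orientation: [0.973, 0.231, -0.003, 0.005]
wrist_force: [-0.0, 0.1, -6.0]
finger_gap: 0.0578
```

```bash
python3 m.py pics/u3.png
```

```text
tin bottom [568.1  26.6  70.5] lid [569.5  26.4 190.5] up [ 0.0117 -0.0019  0.9999]
tilt [-0.0033 -0.0109 -0.9999] ang 26.66 gap 57.8 t 20.4 F [-0.01  0.14 -6.04]
[ -2.3   0.3 -19.5] -0.001
tin bottom [567.6  26.6  69.8] lid [569.1  26.4 189.8] up [ 0.0126 -0.0019  0.9999]
tilt [-0.0042 -0.0109 -0.9999] ang 26.65 gap 57.8 t 20.45 F [-0.45 -0.07 -5.4 ]
[ -1.9   0.4 -20.2] -0.001
```

View pics/u3.png

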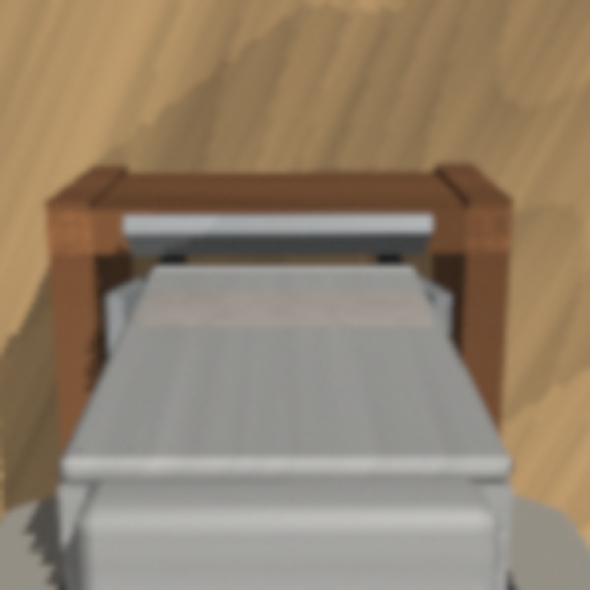

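No contact yet. The tin looks about 1 mm too far in +x, so I'll correct that and go on with the force in view.

arm_command(
  motion=[
    {"dx": -1.2,"dy": 0,"dz": 2,"yaw": 0,"jaw": 50},
    {"dx": 0,"dy": 0,"dz": 3,"yaw": 0,"jaw": 50},
  ],
)

```text
time_s: 20.7
eef_pos: [0.5683, 0.0287, 0.3279]
orientation: [0.973, 0.231, -0.003, 0.005]
wrist_force: [0.7, 1.1, -3.8]
finger_gap: 0.0576
```

arm_command(
  motion=[
    {"dx": 0,"dy": 0,"dz": 3,"yaw": 0,"jaw": 50},
  ],
)

```text
time_s: 20.82
eef_pos: [0.5686, 0.0287, 0.3252]
orientation: [0.973, 0.231, -0.002, 0.005]
wrist_force: [-0.7, 0.1, 2.7]
finger_gap: 0.0577
```

arm_command(
  motion=[
    {"dx": 0,"dy": 0,"dz": 3,"yaw": 0,"jaw": 50},
  ],
)

```text
time_s: 20.95
eef_pos: [0.5689, 0.0287, 0.3232]
orientation: [0.973, 0.231, -0.002, 0.005]
wrist_force: [-1.7, 0.5, 2.8]
finger_gap: 0.0574
```

```bash
python3 m.py pics/u4.png
```

```text
tin bottom [568.1  26.   60. ] lid [569.2  25.8 180. ] up [ 0.009 -0.002  1.   ]
tilt [-6.000e-04 -1.080e-02 -9.999e-01] ang 26.66 gap 57.4 t 20.95 F [-1.74  0.49  2.82]
[ -2.1  -0.2 -29.9] -0.001
tin bottom [568.   26.   59.7] lid [569.1  25.7 179.7] up [ 0.0092 -0.0019  1.    ]
tilt [-8.000e-04 -1.090e-02 -9.999e-01] ang 26.66 gap 57.8 t 21.0 F [-1.    0.01  2.61]
[ -2.   -0.2 -30.3] -0.001
```

View pics/u4.png

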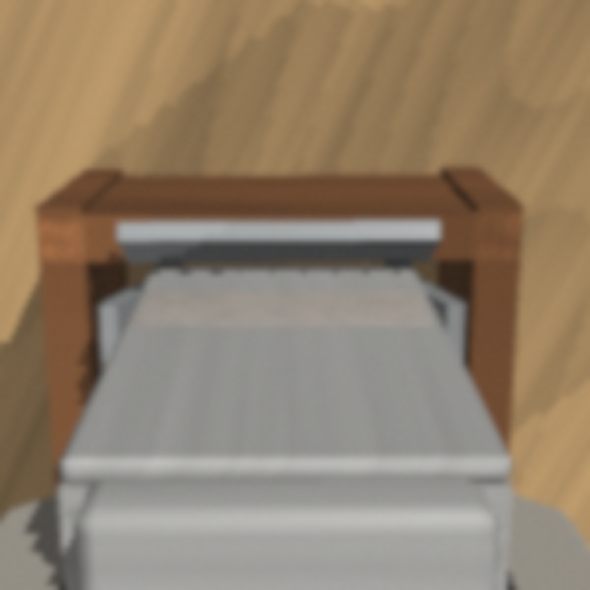

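The tin is entering centred between the plates, with the ramps taking about 8 N and side forces small. I continue 3 mm at a time.

arm_command(
  motion=[
    {"dx": 0,"dy": 0,"dz": 3,"yaw": 0,"jaw": 50},
  ],
)

```text
time_s: 21.12
eef_pos: [0.5692, 0.0286, 0.3208]
orientation: [0.973, 0.231, -0.001, 0.005]
wrist_force: [-0.7, 0.3, 3.7]
finger_gap: 0.0577
```

arm_command(
  motion=[
    {"dx": 0,"dy": 0,"dz": 3,"yaw": 0,"jaw": 50},
  ],
)

```text
time_s: 21.25
eef_pos: [0.5694, 0.0285, 0.3183]
orientation: [0.973, 0.231, -0.0, 0.006]
wrist_force: [-1.1, 0.7, 4.6]
finger_gap: 0.0576
```

arm_command(
  motion=[
    {"dx": 0,"dy": 0,"dz": 3,"yaw": 0,"jaw": 50},
  ],
)

```text
time_s: 21.38
eef_pos: [0.5696, 0.0284, 0.3155]
orientation: [0.973, 0.231, -0.0, 0.006]
wrist_force: [-1.3, -0.5, 4.1]
finger_gap: 0.0579
```

```bash
python3 m.py pics/u5.png
```

```text
tin bottom [569.6  25.7  52.3] lid [570.3  25.5 172.3] up [ 0.0059 -0.0015  1.    ]
tilt [ 0.0025 -0.0113 -0.9999] ang 26.66 gap 57.9 t 21.375 F [-1.34 -0.49  4.13]
[ -3.2  -1.1 -37.7] -0.001
tin bottom [569.3  25.6  51.8] lid [570.1  25.4 171.8] up [ 0.0064 -0.0015  1.    ]
tilt [ 0.002  -0.0113 -0.9999] ang 26.66 gap 57.9 t 21.425 F [-1.82 -0.56  5.1 ]
[ -2.9  -1.  -38.2] -0.001
```

arm_command(
  motion=[
    {"dx": -1.2,"dy": 0,"dz": 3,"yaw": 0,"jaw": 50},
  ],
)

```text
time_s: 21.55
eef_pos: [0.5686, 0.0278, 0.3123]
orientation: [0.973, 0.231, 0.0, 0.006]
wrist_force: [0.5, -1.1, -0.9]
finger_gap: 0.0575
```

arm_command(
  motion=[
    {"dx": -1,"dy": 0,"dz": 3,"yaw": 0,"jaw": 50},
  ],
)

```text
time_s: 21.68
eef_pos: [0.5676, 0.0273, 0.3087]
orientation: [0.973, 0.231, -0.0, 0.006]
wrist_force: [-0.0, -0.7, 0.5]
finger_gap: 0.0576
```

```bash
python3 m.py pics/u6.png
```

```text
tin bottom [567.6  24.5  45.5] lid [568.3  24.3 165.5] up [ 0.0059 -0.0015  1.    ]
tilt [ 0.0025 -0.0114 -0.9999] ang 26.67 gap 57.6 t 21.675 F [-0.   -0.72  0.46]
[ -0.9  -1.1 -44.5] -0.001
tin bottom [567.2  24.5  45. ] lid [568.   24.3 165. ] up [ 0.0066 -0.0014  1.    ]
tilt [ 0.0018 -0.0114 -0.9999] ang 26.67 gap 57.7 t 21.725 F [ 0.34 -0.73  0.23]
[ -0.6  -1.  -45. ] -0.001
```

View pics/u6.png

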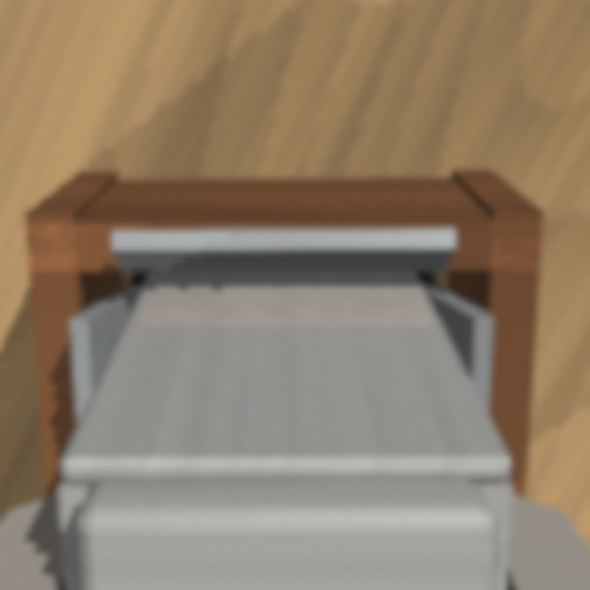

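The tin is centred between the plates, past the ramps, and rubbing at about 6 N. Continuing.

arm_command(
  motion=[
    {"dx": 0,"dy": -0.5,"dz": 3,"yaw": 0,"jaw": 50},
  ],
)

```text
time_s: 21.85
eef_pos: [0.5672, 0.0276, 0.305]
orientation: [0.973, 0.231, -0.0, 0.006]
wrist_force: [0.6, 0.1, 0.7]
finger_gap: 0.0576
```

arm_command(
  motion=[
    {"dx": 0,"dy": 0,"dz": 3,"yaw": 0,"jaw": 50},
  ],
)

```text
time_s: 21.98
eef_pos: [0.5672, 0.0277, 0.3017]
orientation: [0.973, 0.231, -0.0, 0.006]
wrist_force: [0.2, -0.0, 1.3]
finger_gap: 0.0578
```

arm_command(
  motion=[
    {"dx": 0,"dy": 0,"dz": 3,"yaw": 0,"jaw": 50},
  ],
)

```text
time_s: 22.1
eef_pos: [0.5673, 0.0277, 0.2985]
orientation: [0.973, 0.231, -0.0, 0.006]
wrist_force: [-0.7, 0.2, 4.3]
finger_gap: 0.0577
```

```bash
python3 m.py pics/u7.png
```

```text
tin bottom [567.2  25.   35.3] lid [568.   24.8 155.3] up [ 0.0063 -0.0016  1.    ]
tilt [ 0.0021 -0.0112 -0.9999] ang 26.68 gap 57.7 t 22.1 F [-0.69  0.16  4.33]
[ -0.8  -0.4 -54.7] -0.0
tin bottom [567.1  24.9  35. ] lid [567.9  24.7 155. ] up [ 0.0065 -0.0016  1.    ]
tilt [ 0.0019 -0.0112 -0.9999] ang 26.67 gap 57.6 t 22.15 F [0.87 0.32 0.13]
[ -0.7  -0.4 -55. ] -0.0
```

arm_command(
  motion=[
    {"dx": 0,"dy": 0,"dz": 2,"yaw": 0,"jaw": 50},
  ],
)

```text
time_s: 22.28
eef_pos: [0.5674, 0.0277, 0.2967]
orientation: [0.973, 0.231, -0.0, 0.006]
wrist_force: [-3.5, 0.8, 15.3]
finger_gap: 0.0576
```

arm_command(
  motion=[
    {"dx": 0,"dy": 0,"dz": 2,"yaw": 0,"jaw": 50},
  ],
)

```text
time_s: 22.4
eef_pos: [0.5675, 0.0277, 0.2965]
orientation: [0.973, 0.231, 0.0, 0.006]
wrist_force: [-8.8, -0.7, 22.1]
finger_gap: 0.0574
```

arm_command(
  motion=[
    {"dx": 0,"dy": 0,"dz": 2,"yaw": 0,"jaw": 50},
  ],
)

```text
time_s: 22.52
eef_pos: [0.5675, 0.0276, 0.2965]
orientation: [0.973, 0.231, 0.0, 0.006]
wrist_force: [-9.2, 0.6, 19.2]
finger_gap: 0.058
```

```bash
python3 m.py pics/u8.png
```

```text
tin bottom [567.6  24.7  33.3] lid [568.3  24.6 153.3] up [ 0.0055 -0.0011  1.    ]
tilt [ 0.0029 -0.0118 -0.9999] ang 26.69 gap 58.0 t 22.525 F [-9.22  0.63 19.24]
[ -1.   -0.7 -56.7] -0.0
tin bottom [567.6  24.8  33.3] lid [568.3  24.6 153.3] up [ 0.0055 -0.0011  1.    ]
tilt [ 0.0029 -0.0117 -0.9999] ang 26.69 gap 57.3 t 22.575 F [-8.17 -0.08 17.86]
[ -1.   -0.7 -56.7] -0.0
```

The stop is firm at tin bottom z ≈ 33 mm (floor about 36 mm, inside the 18–42 mm range). Net push is about 25 N. There was a soft +3 N zone just before it, as the floor's spring should give. Relaxing, then opening.

arm_command(
  motion=[
    {"dx": 0,"dy": 0,"dz": 0,"yaw": 0,"jaw": 50},
    {"dx": 0,"dy": 0,"dz": 0,"yaw": 0,"jaw": 62},
    {"dx": 0,"dy": 0,"dz": 0,"yaw": 0,"jaw": 75},
    {"dx": 0,"dy": 0,"dz": 0,"yaw": 0,"jaw": 85},
  ],
  grip_force=20,
)

```text
time_s: 23.08
eef_pos: [0.567, 0.0276, 0.2957]
orientation: [0.973, 0.231, -0.001, 0.006]
wrist_force: [0.1, -0.5, -0.7]
finger_gap: 0.0774
```

```bash
python3 m.py pics/u9.png;python3 - <<'E'
from plant import bot
import cv2
c=bot.read_camera("scene");cv2.imwrite("pics/v.png",cv2.resize(c["image"][130:230,220:320,::-1],(590,590),interpolation=cv2.INTER_CUBIC))
E
```

```text
tin bottom [566.6  24.7  32.5] lid [567.5  24.5 152.5] up [ 0.0074 -0.001   1.    ]
tilt [ 0.001  -0.0118 -0.9999] ang 26.66 gap 77.4 t 23.075 F [ 0.07 -0.48 -0.71]
[ -0.2  -0.4 -57.5] -0.001
tin bottom [566.6  24.7  32.5] lid [567.5  24.5 152.5] up [ 0.0074 -0.001   1.    ]
tilt [ 0.001  -0.0118 -0.9999] ang 26.66 gap 80.8 t 23.125 F [-0.3  -0.08  0.93]
[ -0.2  -0.4 -57.6] -0.001
```

View pics/u9.png

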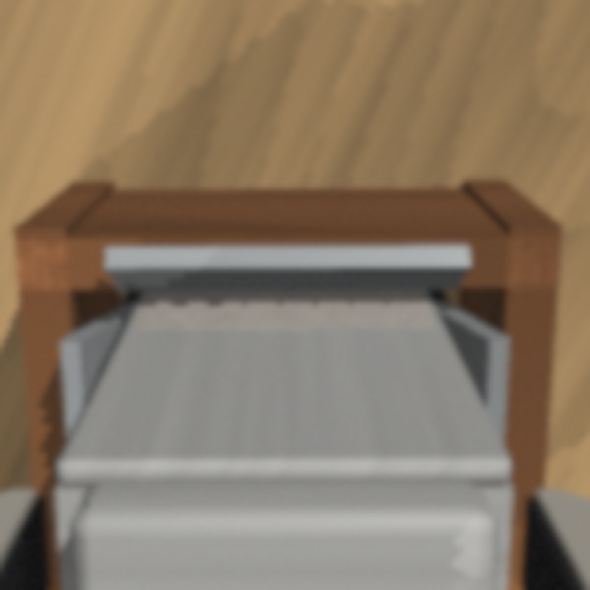

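View pics/v.png

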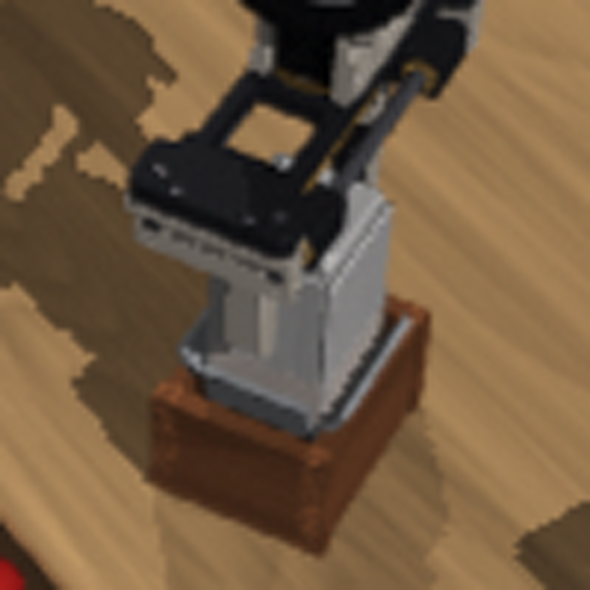

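The tin sits square in the sleeve and the open fingers are clear of it. Retreating straight up.

arm_command(
  motion=[
    {"dx": 0,"dy": 0,"dz": 0,"yaw": 0,"jaw": 93},
    {"dx": 0,"dy": 0,"dz": -15,"yaw": 0,"jaw": 93},
    {"dx": 0,"dy": 0,"dz": -30,"yaw": 0,"jaw": 93},
    {"dx": 0,"dy": 0,"dz": -40,"yaw": 0,"jaw": 93},
    {"dx": 0,"dy": 0,"dz": -40,"yaw": 0,"jaw": 93},
  ],
)

```text
time_s: 23.8
eef_pos: [0.5658, 0.0291, 0.423]
orientation: [0.973, 0.231, -0.004, 0.005]
wrist_force: [0.6, -0.4, -0.5]
finger_gap: 0.0928
```

arm_command(
  motion=[
    {"dx": -30,"dy": 40,"dz": 0,"yaw": 0,"jaw": 93},
    {"dx": -30,"dy": 45,"dz": 0,"yaw": 0,"jaw": 93},
    {"dx": -30,"dy": 45,"dz": 0,"yaw": 0,"jaw": 93},
    {"dx": -30,"dy": 30,"dz": 0,"yaw": 0,"jaw": 93},
    {"dx": 0,"dy": 0,"dz": 0,"yaw": 0,"jaw": 93},
  ],
)

```text
time_s: 24.42
eef_pos: [0.5305, -0.1724, 0.4386]
orientation: [0.973, 0.232, 0.004, 0.009]
wrist_force: [0.2, 0.8, 0.9]
finger_gap: 0.0929
```

Run:
```python
from plant import bot
import cv2,pickle
from h import *
d={n:bot.read_camera(n) for n in("top","scene")};pickle.dump(d,open("c9.pkl","wb"))
cv2.imwrite("pics/x_top.png",d["top"]["image"][:,:,::-1])
cv2.imwrite("pics/x_z.png",np.hstack([cv2.resize(d["scene"]["image"][130:230,220:320,::-1],(400,400),interpolation=cv2.INTER_CUBIC),cv2.resize(d["top"]["image"][180:260,196:276,::-1],(400,400),interpolation=cv2.INTER_CUBIC)]))
print(bot.observe()["eef_pos"],bot.observe()["wrist_force"])
```

```text
[ 0.53126135 -0.1701019   0.43836095] [-0.08770274 -0.09124848  0.43318558]
```

View pics/x_top.png

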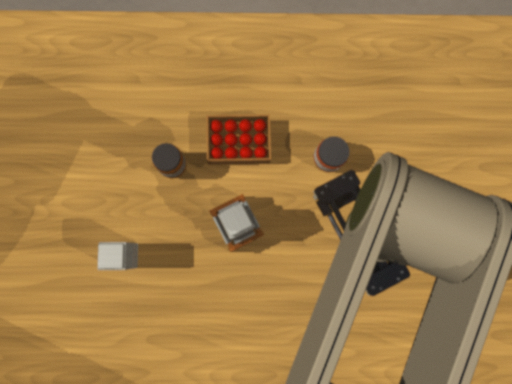

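View pics/x_z.png

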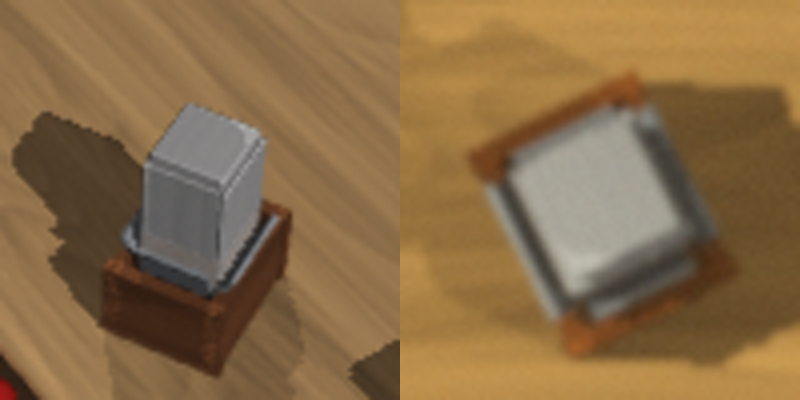

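The top view shows the left tin unmoved at (112,256), the heavier tin in the sleeve, and the jars and punnet where they were. Last numeric check: lid position, and the lid height seen from two views.

Run:
```python
from h import *
import pickle
d=pickle.load(open("c9.pkl","rb"));c=d["top"];e=d["scene"]
P=[(110,166),(219,112),(291,236),(176,290)]
px=[(196+p[0]/5-.4,180+p[1]/5-.4) for p in P]
for z in(.15,.153,.156): print(z,np.mean([ray(c,p,z)[:2] for p in px],0)*1000)
Q=[(188,106),(264,143),(218,183),(146,155)]
qx=np.array([(220+q[0]/4-.4,130+q[1]/4-.4) for q in Q])
u1=np.mean(px,0);u2=qx.mean(0)
def Pm(c):return c["camera_matrix"]@np.c_[cv2.Rodrigues(c["rvec"])[0],np.array(c["tvec"]).ravel()]
X=cv2.triangulatePoints(Pm(c),Pm(e),u1.reshape(2,1),u2.reshape(2,1));print("tri",(X[:3]/X[3]).ravel()*1000)
im=c["image"];hsv=cv2.cvtColor(im,cv2.COLOR_RGB2HSV);m=np.zeros(im.shape[:2],np.uint8)
m[226:286,85:145]=((hsv[...,1]<50)&(hsv[...,2]>168))[226:286,85:145]
m=cv2.morphologyEx(m,cv2.MORPH_OPEN,np.ones((3,3)));print(rect_at(c,m,.12)[0])
```

```text
0.15 [567.53213199  24.15727015]
0.153 [567.31262352  24.1167113 ]
0.156 [567.09311504  24.07615245]
tri [567.33654977  24.45837464 147.30300216]
((496.1314392089844, 287.14544677734375), (48.57029724121094, 47.662166595458984), 89.65152740478516)
```

```bash
python3 -c "
from plant import bot
print(bot.job_done())"
```

```text
the job is handed in; nothing more can be done
None
```

The heavier tin, the right one, is pressed down to the stop in the sleeve and released. The lighter left tin is back where it stood. I handed the job in at about 24.5 s; no verdict is reported.

- **Weighing:** I lifted the left tin first, at about 3.0 N on the wrist, then the right at about 5.3 N.
- **Regrip:** the tool had tilted slightly at the right tin's pickup, so it leaned about 0.03 rad. I stood it on the counter beside the sleeve, regripped it upright and took it to the sleeve.
- **Pressing in:** I went down in 2–3 mm steps. The ramps took up to about 10 N, the plates then rubbed at about 6 N, and the tin stopped firmly with its underside about 33 mm up. The most I pushed was about 27 N, including the tin's weight, with about 9 N sideways at the stop that disappeared on letting go.

**Last checks:**
- The sleeved tin's lid centre is within about 3 mm of the pocket's middle, against the 6 mm allowed.
- The left tin is within about 1 mm of its start.
- The jars and punnet look unmoved in the top view, and the gripper is clear of everything.

**Disagreements:**
- The lid height was 147 mm from two camera views but 153 mm from the arm. I put this down to my hand-picked pixels.
- The wrist and top cameras differed by about 3 mm on the sleeve's y position.
- I could not measure the force on the sleeve's floor directly. That the tin bottomed rests on the firm stop.

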